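# Put the tea things away by kind

## Robot

A 6-joint arm with a two-finger parallel gripper is mounted at the origin on the work surface. World frame = base frame: x ahead of the robot, y to its left, z up, the work surface at z = 0. Lengths are in m, angles in rad, forces in N, time in s.
With the tool pointing down it reaches from about 0.3 to 0.95 m from the base axis. Payload 3.1 kg.
Tool frame: the origin (TCP) lies midway between the tips of the shut fingers; the grasp point (between the pads) lies 19 mm behind it; z points along the fingers, y is the direction in which the jaws open and shut (so a half turn about z gives the same grasp; the last joint's range is limited). The gripper opens to 85 mm and grips with 20 to 120 N. Pads are 22 mm wide; open, the fingers measure 114 mm over their backs; the gripper's body (76 mm by 85 mm) begins 54 mm behind the grasp point. The pads swing forward as they close: fully open they stand 13 mm farther back than shut.
Start: joints at [-1.308, 0.308, 1.634, -0, 1.2, -0.07], TCP at [0.204, -0.591, 0.231] pointing down, gripper open.
Joint ranges: [-3.06, 3.06], [-0.79, 1.96], [0.05, 2.63], [-1.19, 4.34], [0.05, 2.64], [-2.94, 2.94]. Speed limits (rad/s): [2.79, 2.79, 3.14, 3.14, 3.14, 3.14].

## Interface

Orientations are given as [roll, pitch, yaw] about the fixed x, y, z axes, in that order (R = Rz(yaw) Ry(pitch) Rx(roll)).
In Python, from station import arm gives the robot as it stands.
- The arm moves only by the shell command python3 -m inch 'ROWS' [FORCE]. ROWS is JSON, a list that holds one entry, the list of rows, each a list of 7 numbers: the turn, a rotation vector about the tool's x, y, z in rad, then the shift along the tool's x, y, z in mm, then the finger opening in mm, from 0 to 85.4. In form: [[[wx, wy, wz, dx, dy, dz, grip], ...]]. A call has 1 to 8 rows; each row shifts and turns the commanded pose from where the row before left it, along the tool's axes as they then stand; what a row does not reach is not made up. A row lasts 1/10 s, in which the tool goes at most 50 mm and 8.59 degrees, less where a joint would pass 70% of its speed; a pose out of reach is approached as far as the arm can. A call is refused whole if a number of a shift passes 50 or a number of a turn 0.15, either way. A call with a gripper value outside its range is refused whole. The fingers move at their own pace and stop on an object; FORCE is the grip in N (left out, the last holds). Time passes only in rows, so rows that do not move let the fingers close. It gives the time, the measured TCP pose, the force and the opening at its end, in the units of the state.
- arm.get_state(): the state, without advancing time (a new reading comes with each control period).
- arm.get_image(name): name is "scene" or "side" or "wrist"; returns the picture (480x640x3 uint8, red, green, blue); there is no depth.
- arm.camera_params(name): a dict with "intrinsics" (3x3 intrinsics, pixels), "dist_coeffs" ([k1, k2, p1, p2, k3] as OpenCV has them; the pictures are not rectified), "R" (3x3) and "t" (3): a world point X has camera coordinates R X + t. Camera axes: x right, y down, z forward; pixel columns grow to the right and rows downward; lengths in m; the calibration is good to about 2 mm. A picture is of the moment at which its call begins: read the wrist's pose just before it. camera_params takes no time and is no camera call; for the wrist camera it gives the pose at the moment of the call.
- arm.sign_off(): hands the job in, once; it reports no verdict.
The state is a dict: "clock": time; "joint_pos": joint angles; "dq": joint speeds; "tau": joint torques, N m; "tcp_pos": TCP position; "orientation": TCP orientation; "force": force on the tool from outside, world axes, zero at the start; "torque": the same for the moment, N m; "width": opening from 0.0 (shut) to 1.0 (fully open).
Only numpy, scipy, OpenCV 4.12 (cv2) and the standard library are available. Lean on these libraries where they do the work, as an engineer would, in place of code of your own. Each camera call takes 0.05 s, during which the arm holds its last target.

## Task

Put the tea things away on the low shelf, each where it belongs: the plain white cup upright in the middle of the cork-lined tray, the blue-rimmed cup upright in the middle of the blue-lined tray, the two loose bamboo clips (pale and dark) lying flat, side by side on the floor of the black caddy, and the whisk, tines down, over the stem of the porcelain holder. Keep the cups upright all the way and set them down gently, do not drop them; do not push the tea bowl about, and let go of everything at the end.

Things in the scene. Friction and masses are not known exactly. Their poses are not given: they have to be found in the camera images.
- plain_cup: Small plain white ceramic cup without handle, all white inside and out, standing upright. 55 tall, outer diameter 56 at the rim, 54 at 16 above the foot, foot diameter 40, wall 3. Origin: centre of the underside; z up, round about z. About 110 g.
- blue_cup: Small white ceramic cup of the same shape and size as the plain one (55 tall, 56 outer diameter at the rim, foot 40), but with a dark blue rim, a blue line round the body and a blue disc on its inner floor; stands upright. Origin: centre of the underside; z up.
- pale_clip: Closed bamboo clip of light yellow bamboo, lying flat and loose on the table: 70 long (its x), 18 wide (its y), about 25 high, steel spring in the middle. Origin: centre of the underside; z up. Pinch it from above across its 18 width at mid length. It stays shut, it need not be opened. About 20 g.
- dark_clip: Closed clip of the same shape and size as the pale one (70 long in x, 18 wide in y, about 25 high) in smoked dark brown bamboo, lying loose on the table. Origin: centre of the underside; z up.
- whisk: Bamboo tea whisk standing upright on its tines, handle up. In all 114 tall: round handle 22 in diameter from 60 to 114 above the underside, below it a hollow bell of tines, up to 55 in diameter, open below (mouth 46 wide inside, hollow to 55 deep). The tines are stiff. Origin: centre of the open mouth, on the table; z up. About 40 g.
- cork_tray: Small square dark wood tray lined with brown cork, fixed on the low shelf (shelf top 60 above the table): 90 x 90, rim 12 high and 5 wide, inside 80 x 80, lined floor 7 above the origin. Origin: centre of the underside, on the shelf; z up, x and y along its sides.
- blue_tray: Small square dark wood tray like the cork-lined one (90 x 90, rim 12 high, inside 80 x 80, lined floor 7 above the origin) but lined in dark blue, fixed on the low shelf. Origin: centre of the underside; z up.
- caddy: Black plastic open caddy (box without lid or dividers), fixed on the low shelf: outer 120 in its x by 160 in its y, 30 high, walls and floor 4 thick. Both clips fit side by side, long sides along its x. Origin: centre of the underside, on the shelf; z up.
- whisk_holder: White porcelain whisk holder, fixed on the low shelf: a round dish 84 in diameter and 10 high with a rounded upright stem in its centre, at most 22 in diameter, its tip 50 above the origin. The hollow of the whisk goes over the stem until the tines rest on the dish. Origin: centre of the underside, on the shelf; z up.
- tea_bowl: Terracotta-coloured tea bowl, rim diameter 100, 66 high, standing loose on the table among the things. Not to be moved. Origin: centre of the underside; z up.
There are look-alikes about, which are no part of the job. What is shaped like the pale_clip but red is not meant.

How it is judged:
At the end, for the whole second after the job is handed in: Plain cup upright (6 deg) on the cork tray floor, blue-rimmed cup on the blue one, each within 15 mm of its centre; both clips flat (9 deg) on the caddy floor; whisk upright (7 deg) over the stem, tines on the dish, within 15 mm of centre; all released and at rest (horizontal distance between plain_cup and cork_tray below 0.015 m and z of plain_cup in the frame of cork_tray between 0.004 and 0.01 m and angle between each of plain_cup, blue_cup's own z axis and vertical below 0.1 rad and horizontal distance between blue_cup and blue_tray below 0.015 m and z of blue_cup in the frame of blue_tray between 0.004 and 0.01 m and x of pale_clip in the frame of caddy between -0.05 and 0.05 m and y of pale_clip in the frame of caddy between -0.07 and 0.07 m and z of pale_clip in the frame of caddy between 0 and 0.008 m and angle between each of pale_clip, dark_clip's own z axis and vertical below 0.15 rad and x of dark_clip in the frame of caddy between -0.05 and 0.05 m and y of dark_clip in the frame of caddy between -0.07 and 0.07 m and z of dark_clip in the frame of caddy between 0 and 0.008 m and horizontal distance between whisk and whisk_holder below 0.015 m and z of whisk in the frame of whisk_holder between 0.006 and 0.016 m and angle between whisk's own z axis and vertical below 0.12 rad and linear speed of each of plain_cup, blue_cup, pale_clip, dark_clip, whisk below 0.02 m/s); the robot touches nothing.
It fails at once if the tea bowl is pushed more than 30 mm or tipped (distance of tea_bowl from where it was at the start of the episode above 0.03 m or angle between tea_bowl's own z axis and vertical above 0.4 rad).
It fails at once if the plain cup is tipped more than 35 degrees (angle between plain_cup's own z axis and vertical above 0.61 rad).
It fails at once if the plain cup is dropped into the cork tray (faster than 0.5 m/s close above its floor) (horizontal distance between plain_cup and cork_tray below 0.04 m and z of plain_cup in the frame of cork_tray below 0.03 m and linear speed of plain_cup above 0.5 m/s).
It fails at once if the blue cup is tipped more than 35 degrees (angle between blue_cup's own z axis and vertical above 0.61 rad).
It fails at once if the blue cup is dropped into the blue tray (faster than 0.5 m/s close above its floor) (horizontal distance between blue_cup and blue_tray below 0.04 m and z of blue_cup in the frame of blue_tray below 0.03 m and linear speed of blue_cup above 0.5 m/s).
It also fails if it takes over 128 s, if anything falls off the work surface, if the arm or the gripper's body presses on something with over 40 N, if the wrist force passes 120 N, or if a joint passes its speed limit or range.

## Working session

There is one attempt and no reset: what is moved stays moved. The work goes in short steps, Python scripts to look and compute and a shell command to move; the robot and the scene stay as the last step left them, time stands still between calls to the robot, and variables do not carry over. Pictures are saved under pics/ and viewed, and the job is handed in when it is done.

```bash
ls; mkdir -p pics; python3 - <<'E'
from station import arm
import cv2
print(arm.get_state())
for n in ["scene","side","wrist"]:
    im=arm.get_image(n); cv2.imwrite(f"pics/{n}0.png",im[:,:,::-1])
    p=arm.camera_params(n); print(n,p)
E
```

```text
pics
{'clock': 0.0, 'joint_pos': array([-1.30768454e+00,  3.09020828e-01,  1.63525345e+00, -2.43021940e-05,
        1.19969710e+00, -6.97136872e-02]), 'dq': array([-6.64762597e-04, -1.71407884e-04,  5.70152333e-05,  3.28670518e-04,
        1.34938138e-03,  1.74428071e-03]), 'tau': array([-2.43307877e-03, -4.15252876e+01, -2.76661545e+01, -3.96990426e-04,
        1.02574736e-02,  2.33512068e-06]), 'tcp_pos': array([ 0.20393228, -0.5898853 ,  0.23000537]), 'orientation': array([-3.13921812e+00, -1.43123928e-04,  3.32834145e-01]), 'force': array([ 0.11844895,  0.05394971, -0.53350672]), 'torque': array([-0.0161764 ,  0.03061348,  0.02786819]), 'width': 0.99665736238388}
scene {'intrinsics': array([[470.10764862,   0.        , 318.31428894],
       [  0.        , 470.10764862, 236.30498574],
       [  0.        ,   0.        ,   1.        ]]), 'dist_coeffs': array([-0.08403761,  0.        ,  0.        ,  0.        ,  0.        ]), 'R': array([[-0.8515686 ,  0.52408796,  0.01275618],
       [ 0.40071255,  0.66640482, -0.62875597],
       [-0.33802421, -0.53031729, -0.77749804]]), 't': arr
[... 281 characters left out ...]
 0.        ,  0.        ]), 'R': array([[ 0.98602245, -0.16537387,  0.02027831],
       [-0.08138423, -0.58425768, -0.80747728],
       [ 0.14538341,  0.7945404 , -0.58955002]]), 't': array([-0.44101117,  0.09404076,  1.28834109])}
wrist {'intrinsics': array([[346.77827478,   0.        , 325.02103577],
       [  0.        , 346.77827478, 241.55464847],
       [  0.        ,   0.        ,   1.        ]]), 'dist_coeffs': array([-0.05722658,  0.        ,  0.        ,  0.        ,  0.        ]), 'R': array([[ 0.32777833, -0.94475395, -0.00115425],
       [-0.90219488, -0.31337474,  0.29637925],
       [-0.28036718, -0.09610534, -0.95506963]]), 't': array([-0.62476275, -0.03952097,  0.37816438])}
```

View pics/scene0.png

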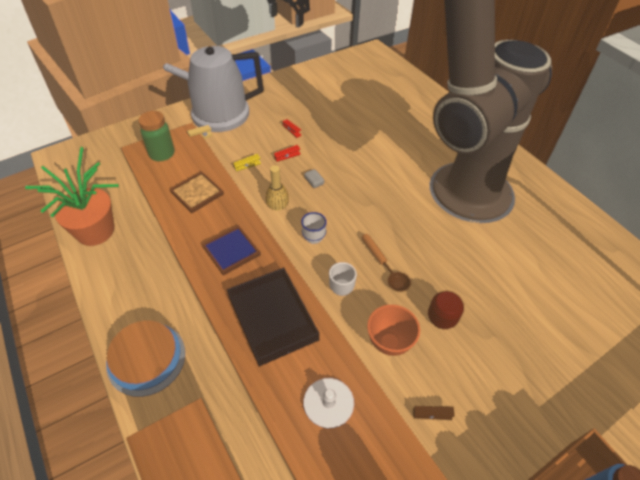

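View pics/side0.png

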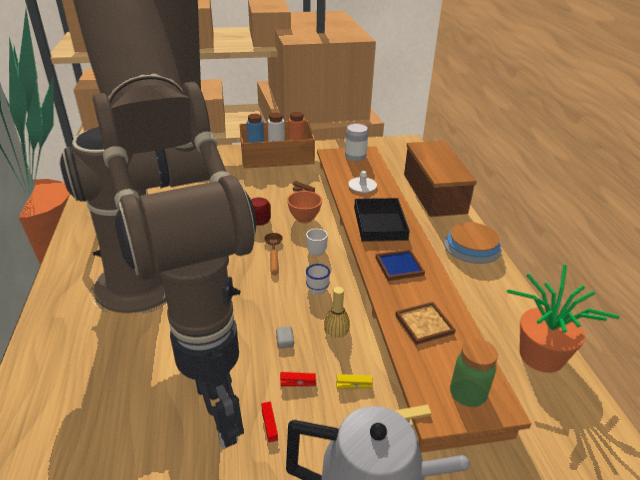

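View pics/wrist0.png

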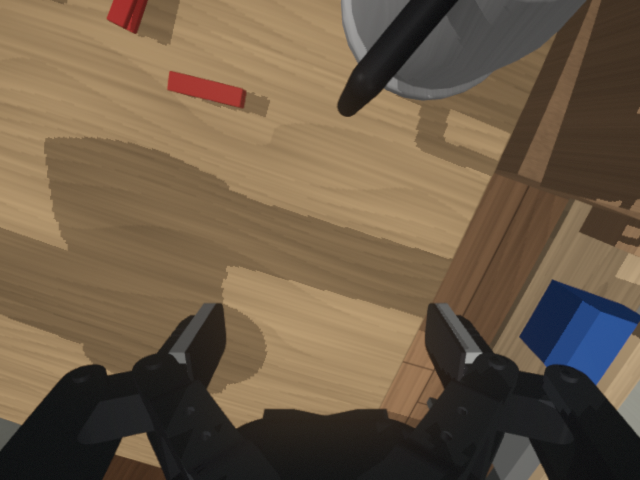

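```bash
python3 - <<'E'
import cv2, numpy as np
a=cv2.imread('pics/scene0.png'); b=cv2.imread('pics/side0.png')
c1=cv2.resize(a[90:220,170:340],(680,520),interpolation=cv2.INTER_CUBIC)[:, :]
c2=cv2.resize(b[340:450,240:450],(798,418),interpolation=cv2.INTER_CUBIC)
c3=cv2.resize(a[380:440,390:480],(390,260));c4=cv2.resize(b[170:220,270:350],(400,260))
cv2.imwrite('pics/c1.png',c1);cv2.imwrite('pics/c2.png',c2);cv2.imwrite('pics/c3.png',np.hstack([c3,c4]))
E
```

```text
(no output)
```

View pics/c1.png

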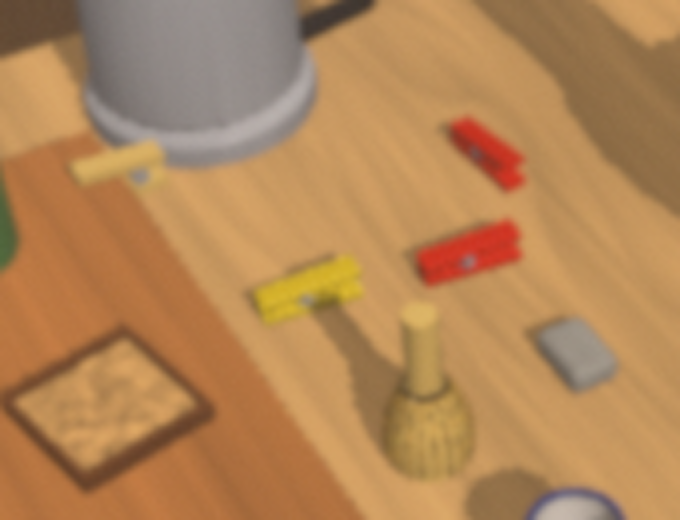

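View pics/c2.png

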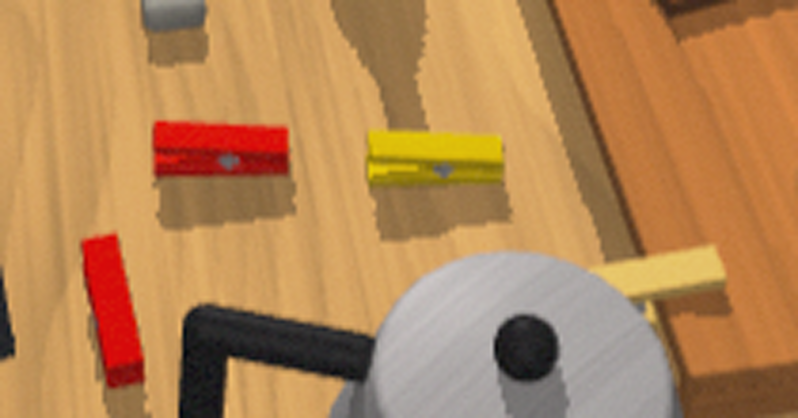

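View pics/c3.png

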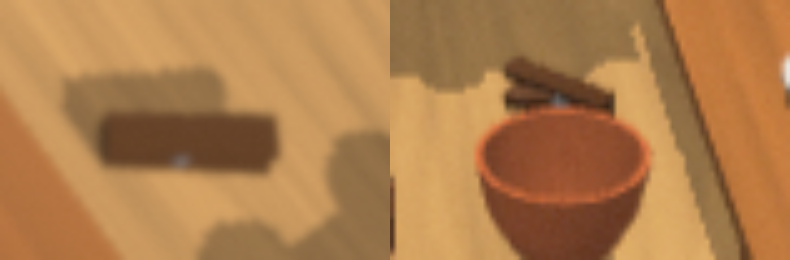

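```bash
cat > h.py <<'E'
from station import arm
import cv2, numpy as np
def ray(p,uv):
    K=np.array(p["intrinsics"]);d=np.array(p["dist_coeffs"]);R=np.array(p["R"]);t=np.array(p["t"])
    n=cv2.undistortPoints(np.array([[uv]],float),K,d)[0,0]
    return -R.T@t, R.T@np.array([n[0],n[1],1.])
def onz(p,uv,z):
    o,d=ray(p,uv); return o+d*(z-o[2])/d[2]
def proj(p,X):
    X=np.atleast_2d(np.array(X,float))
    q,_=cv2.projectPoints(X,cv2.Rodrigues(np.array(p["R"]))[0],np.array(p["t"]),np.array(p["intrinsics"]),np.array(p["dist_coeffs"]))
    return q[:,0]
def tri(pa,ua,pb,ub):
    o1,d1=ray(pa,ua);o2,d2=ray(pb,ub)
    A=np.stack([d1,-d2],1);s=np.linalg.lstsq(A,o2-o1,rcond=None)[0]
    a=o1+s[0]*d1;b=o2+s[1]*d2
    return (a+b)/2,np.linalg.norm(a-b)
def shot(n,name,crop=None,sc=1):
    im=arm.get_image(n)[:,:,::-1].copy(); cv2.imwrite(f"pics/{name}.png",im)
    if crop:
        x0,y0,x1,y1=crop; cv2.imwrite(f"pics/{name}c.png",cv2.resize(im[y0:y1,x0:x1],None,fx=sc,fy=sc,interpolation=cv2.INTER_CUBIC))
    return im
E
python3 - <<'E'
from h import *
np.set_printoptions(precision=4,suppress=True)
S=arm.camera_params("scene");D=arm.camera_params("side")
o={'plain_rim':((342,270),(317,236),.055),'blue_rim':((314,219),(318,271),.055),'whisktop':((275,170),(338,291),.114),
'bowlrim':((393,326),(305,202),.066),'cork':((197,191),(425,322),.067),'blue':((231,249),(400,264),.067),'caddy':((272,312),(381,216),.09),
'holdertip':((328,394),(364,175),.11),'yellow':((248,161),(355,381),.02),'dark':((433,412),(304,187),.02),'pale':((208,129),(418,411),.07),'red':((288,153),(298,379),.02),'kettletop':((210,50),(378,437),.2)}
for k,(a,b,z) in o.items(): print(k,onz(S,a,z)[:2],onz(D,b,z)[:2],*tri(S,a,D,b))
E
```

```text
plain_rim [0.4453 0.0664] [0.4478 0.063 ] [0.4466 0.0655 0.054 ] 0.0033839510567632712
blue_rim [ 0.4226 -0.0816] [ 0.4272 -0.0784] [ 0.4253 -0.0802  0.0573] 0.0032869881972488143
whisktop [ 0.4489 -0.2092] [ 0.4448 -0.2214] [ 0.4463 -0.2149  0.1082] 0.0001445117657070678
bowlrim [0.4385 0.228 ] [0.4384 0.214 ] [0.438  0.2254 0.0599] 0.004241293976663366
cork [ 0.616  -0.2863] [ 0.6173 -0.2904] [ 0.6168 -0.2885  0.0654] 0.0025393515415775697
blue [ 0.6197 -0.091 ] [ 0.6211 -0.0943] [ 0.6206 -0.0924  0.0657] 0.0023661896131885493
caddy [0.622  0.0979] [0.6187 0.0804] [0.6215 0.0931 0.0818] 0.00253104690498792
holdertip [0.6209 0.2873] [0.6158 0.2661] [0.6197 0.2841 0.1002] 0.002002503297753605
yellow [ 0.4499 -0.3673] [ 0.4511 -0.3817] [ 0.4499 -0.3753  0.0132] 0.005812546830507372
dark [0.4607 0.3862] [0.4587 0.3756] [0.4594 0.3852 0.0148] 0.0014097787073221759
pale [ 0.5052 -0.4817] [ 0.5332 -0.5022] [ 0.5186 -0.4948  0.0658] 0.033237874688946636
red [ 0.3453 -0.341 ] [ 0.3421 -0.3604] [ 0.3417 -0.3514  0.0101] 0.0032574190678671786
kettletop [ 0.4162 -0.6272] [ 0.4186 -0.6255] [ 0.4176 -0.6259  0.2009] 0.0016985168891269198
```

```bash
python3 -m inch '[[[0,0,0.111,0,0,-20,85],[0,0,0.111,0,0,-20,85],[0,0,0.111,36,-32,-20,85],[0,0,0,36,-32,0,85],[0,0,0,36,-32,0,85],[0,0,0,36,-32,0,85],[0,0,0,36,-32,0,85],[0,0,0,36,-32,0,85]]]'; python3 - <<'E'
from h import *
s=arm.get_state();print(s['clock'],s['tcp_pos'],s['orientation'])
shot("wrist","w1")
E
```

```text
clock: 0.95
tcp_pos: [0.4161, -0.3948, 0.2902]
orientation: [-3.141, 0.0, -0.0]
force: [-0.8, 0.6, -0.1]
width: 0.994
0.95 [ 0.41609541 -0.3948371   0.29021702] [-3.14143786e+00  1.71783065e-04 -4.57369181e-04]
```

View pics/w1.png

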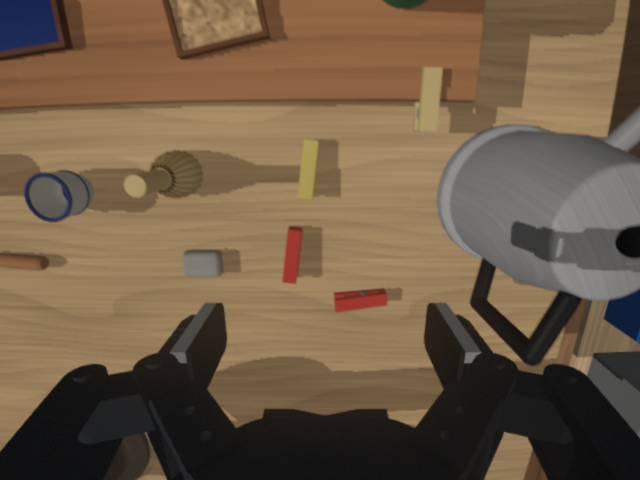

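```bash
python3 - <<'E'
import cv2,numpy as np
a=cv2.imread('pics/w1.png')
cv2.imwrite('pics/w1c.png',cv2.resize(a[50:320,270:480],None,fx=2.2,fy=2.2,interpolation=cv2.INTER_CUBIC))
s=cv2.imread('pics/scene0.png')
for uv in [(200,131),(195,131),(244,160),(256,157),(206,128)]: print(uv,s[uv[1],uv[0],::-1])
d=cv2.imread('pics/side0.png')
for uv in [(418,411),(407,413),(350,378),(365,378),(304,190)]: print(uv,d[uv[1],uv[0],::-1])
for uv in [(431,80),(428,115),(310,160),(292,255)]: print(uv,a[uv[1],uv[0],::-1])
E
```

```text
(200, 131) [206 165  94]
(195, 131) [214 172  98]
(244, 160) [208 173  43]
(256, 157) [214 179  44]
(206, 128) [215 174 100]
(418, 411) [230 199 108]
(407, 413) [229 195 104]
(350, 378) [221 191  10]
(365, 378) [222 191  10]
(304, 190) [139  97  85]
(431, 80) [170 148 103]
(428, 115) [170 150 104]
(310, 160) [169 152  82]
(292, 255) [155  55  46]
```

View pics/w1c.png

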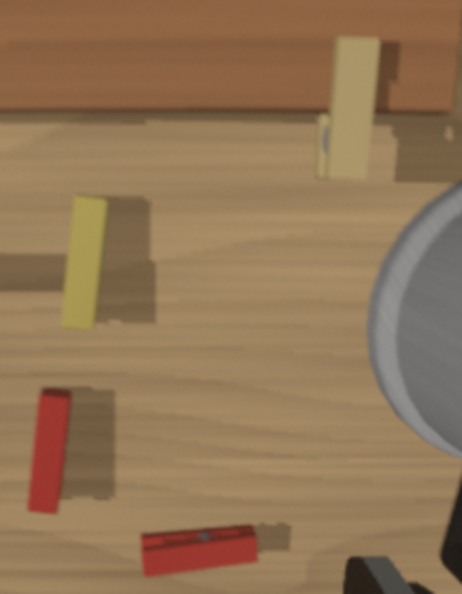

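```bash
python3 - <<'E'
from h import *
np.set_printoptions(precision=4,suppress=True)
S=arm.camera_params("scene");D=arm.camera_params("side");W=arm.camera_params("wrist")
print('W-S far',tri(W,(432,68),S,(190,132)),'near',tri(W,(428,130),S,(210,127)))
print('W-D far',tri(W,(440,68),D,(430,410)), tri(W,(421,67),D,(427,405)))
print('yellow',tri(W,(312,140),S,(238,163)),tri(W,(306,197),S,(259,156)))
print('yel on z.025',onz(W,(312,140),.025),onz(W,(306,197),.025))
print('shelf edge',onz(W,(300,103),.06),onz(W,(100,107),.06))
E
```

```text
W-S far (array([ 0.5562, -0.487 ,  0.0785]), np.float64(0.008089519018429189)) near (array([ 0.5001, -0.4909,  0.0683]), np.float64(0.007635856572086536))
W-D far (array([ 0.5596, -0.4999,  0.0648]), np.float64(0.005815455825307323)) (array([ 0.5614, -0.4831,  0.0565]), np.float64(0.0064328766648340295))
yellow (array([ 0.4848, -0.3711,  0.0247]), np.float64(0.01573470317067952)) (array([ 0.4229, -0.3651,  0.0248]), np.float64(0.008358602744619631))
yel on z.025 [ 0.4923 -0.3736  0.025 ] [ 0.4271 -0.3661  0.025 ]
shelf edge [ 0.5289 -0.363   0.06  ] [ 0.5275 -0.1542  0.06  ]
```

```bash
python3 - <<'E'
from h import *
shot("scene","s1"); shot("side","d1")
E
```

```text
(no output)
```

View pics/s1.png

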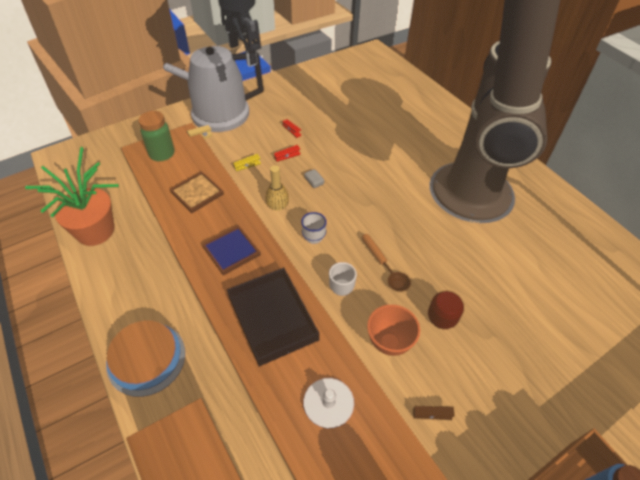

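View pics/d1.png

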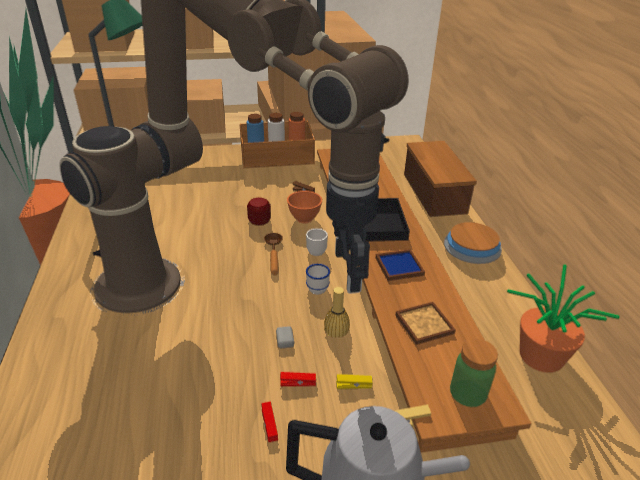

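```bash
python3 - <<'E'
from h import *
np.set_printoptions(precision=4,suppress=True)
S=arm.camera_params("scene");D=arm.camera_params("side");W=arm.camera_params("wrist")
def mask(f,lo,hi,box):
    im=cv2.imread(f); h=cv2.cvtColor(im,cv2.COLOR_BGR2HSV); m=cv2.inRange(h,lo,hi)
    k=np.zeros_like(m);x0,y0,x1,y1=box;k[y0:y1,x0:x1]=m[y0:y1,x0:x1]
    cs=cv2.findContours(k,cv2.RETR_EXTERNAL,cv2.CHAIN_APPROX_NONE)[0]
    return max(cs,key=cv2.contourArea)[:,0].astype(float)
def rect(p,c,z):
    w=np.array([onz(p,u,z)[:2] for u in c]); r=cv2.minAreaRect((w*1000).astype(np.float32)); return r
for nm,f,p,lo,hi,box,z in [
 ('blue S','pics/s1.png',S,(110,90,40),(130,255,255),(195,220,270,280),.067),
 ('blue D','pics/side0.png',D,(108,150,40),(130,255,255),(370,240,430,285),.067),
 ('cork S','pics/s1.png',S,(10,60,130),(25,255,255),(172,174,220,208),.067),
 ('cork D','pics/side0.png',D,(10,60,140),(25,255,255),(398,304,455,342),.067),
 ('yel W','pics/w1.png',W,(20,95,90),(32,255,255),(285,130,335,210),.022),
 ('yel S','pics/s1.png',S,(20,150,90),(32,255,255),(230,145,270,175),.014),
 ('yel D','pics/side0.png',D,(20,200,90),(32,255,255),(330,370,380,395),.014),
 ('caddy S','pics/s1.png',S,(0,0,0),(180,255,75),(215,255,330,370),.09),
 ('caddy D','pics/side0.png',D,(0,0,0),(180,255,60),(345,190,415,245),.09),
 ('cork W','pics/w1.png',W,(10,40,110),(25,130,255),(172,0,265,50),.067),
 ]:
    c=mask(f,lo,hi,box); print(nm,len(c),rect(p,c,z), cv2.boundingRect(c.astype(np.int32)))
E
```

```text
blue S 103 ((619.3353881835938, -93.86848449707031), (76.26341247558594, 70.9876708984375), 3.8875913619995117) (208, 230, 46, 38)
blue D 90 ((621.0513305664062, -89.49864196777344), (74.51167297363281, 69.43447875976562), 4.235117435455322) (381, 253, 39, 21)
cork S 111 ((602.3967895507812, -293.5078125), (112.6125259399414, 81.27940368652344), 12.608318328857422) (173, 174, 47, 34)
cork D 110 ((617.4456787109375, -288.4014587402344), (77.58285522460938, 75.63678741455078), 11.39808464050293) (401, 306, 49, 33)
yel W 147 ((452.5294494628906, -374.3150634765625), (19.963777542114258, 70.98944091796875), 83.52914428710938) (297, 138, 23, 63)
yel S 66 ((451.03106689453125, -371.96636962890625), (44.51957321166992, 75.00080871582031), 83.40335845947266) (233, 154, 28, 17)
yel D 91 ((450.2071228027344, -376.37896728515625), (34.52721405029297, 69.88109588623047), 81.40401458740234) (336, 374, 36, 15)
caddy S 257 ((623.9092407226562, 99.48063659667969), (167.86929321289062, 117.56253051757812), 84.35549926757812) (228, 269, 90, 96)
caddy D 168 ((614.202880859375, 70.50439453125), (193.43426513671875, 123.67569732666016), 83.73629760742188) (355, 199, 54, 42)
cork W 251 ((600.6474609375, -291.53741455078125), (45.126792907714844, 79.01984405517578), 11.259756088256836) (172, 0, 90, 50)
```

```bash
python3 -m inch '[[[0,0,0,36,-21,0,55],[0,0,0.113,0,0,40,55],[0,0,0,0,0,45,55],[0,0,0,0,0,45,55],[0,0,0,0,0,45,55],[0,0,0,0,0,45,55],[0,0,0,0,0,0,55]]]'; python3 - <<'E'
from h import *
s=arm.get_state();print(s['clock'],s['tcp_pos'],s['orientation'])
W=arm.camera_params("wrist")
shot("wrist","w2")
print(proj(W,[s['tcp_pos'],[*s['tcp_pos'][:2],.0]]))
E
```

```text
clock: 1.8
tcp_pos: [0.4448, -0.3716, 0.0629]
orientation: [-3.132, 0.013, -0.115]
force: [-0.9, 1.4, -1.3]
width: 0.645
1.8 [ 0.44478287 -0.37159321  0.06291429] [-3.13189501  0.01349742 -0.11466795]
[[322.83673713 307.23001963]
 [324.40198148 258.27916555]]
```

View pics/w2.png

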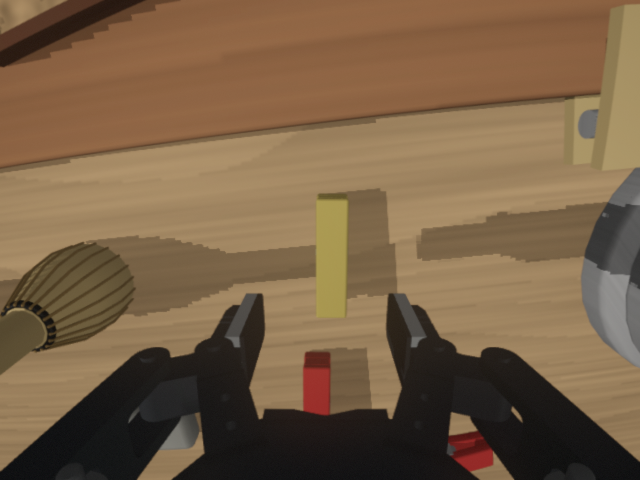

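```bash
python3 - <<'E'
from h import *
W=arm.camera_params("wrist");s=arm.get_state();print(s['clock'],s['tcp_pos'],s['orientation'])
for u in [(332,200),(332,317),(332,260)]: print(onz(W,u,.025))
E
```

```text
1.85 [ 0.44737198 -0.3737612   0.06672514] [-3.13606144  0.00789671 -0.11456181]
[ 0.48800471 -0.38291963  0.025     ]
[ 0.41786207 -0.37536867  0.025     ]
[ 0.45400862 -0.37925342  0.025     ]
```

```bash
python3 -m inch '[[[0,0,0,0,2,35,45],[0,0,0,0,0,20,45],[0,0,0,0,0,9,45],[0,0,0,0,0,0,45],[0,0,0,0,0,0,0],[0,0,0,0,0,0,0],[0,0,0,0,0,0,0],[0,0,0,0,0,0,0]]]' 30; python3 - <<'E'
from h import *
shot("wrist","w3")
E
```

```text
clock: 2.65
tcp_pos: [0.4524, -0.379, 0.0088]
orientation: [3.139, -0.003, -0.113]
force: [-1.1, -0.1, 6.8]
width: 0.196
```

View pics/w3.png

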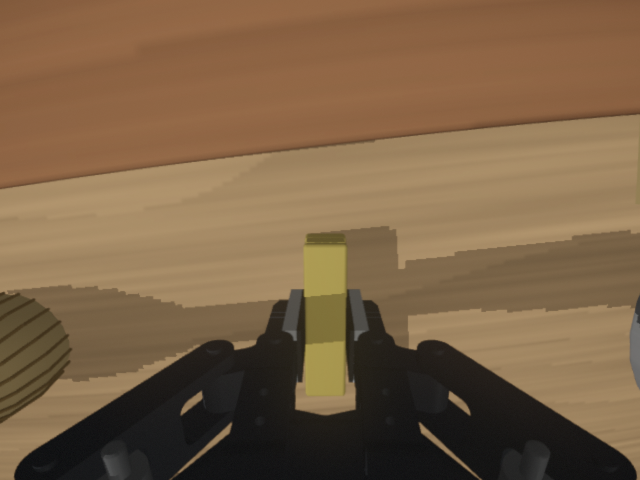

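```bash
cat >> h.py <<'E'
from scipy.spatial.transform import Rotation as Ro
def delta(target):
    s=arm.get_state(); R=Ro.from_euler('xyz',s['orientation'])
    print('clk %.2f'%s['clock'],'tcp',np.round(s['tcp_pos'],4),'ori',np.round(s['orientation'],4),'w %.3f'%s['width'],'F',np.round(s['force'],1))
    print('tool mm',np.round(R.inv().apply(np.array(target)-s['tcp_pos'])*1000,1))
E
python3 -m inch '[[[0,0,0,0,0,-30,0],[0,0,0,0,0,-48,0],[0,0,0,0,0,-48,0],[0,0,0,0,0,-48,0],[0,0,0,11.7,-46,0,0],[0,0,0,11.7,-46,0,0],[0,0,0,11.7,-46,0,0],[0,0,0,11.7,-46,0,0]]]'
python3 -m inch '[[[0,0,0,11.7,-46,0,0],[0,0,0,11.7,-46,0,0],[0,0,0,11.7,-46,0,0],[0,0,0,11.7,-46,0,0],[0,0,0,11.7,-46,0,0],[0,0,0,11.7,-46,0,0],[0,0,0,0,0,0,0],[0,0,0,0,0,0,0]]]'
python3 - <<'E'
from h import *
delta([.62,.065,.14])
shot("wrist","w4")
E
```

```text
clock: 3.5
tcp_pos: [0.5186, -0.1983, 0.1813]
orientation: [3.141, -0.001, -0.114]
force: [-0.3, -0.5, -0.4]
width: 0.199
clock: 4.3
tcp_pos: [0.6189, 0.0676, 0.1805]
orientation: [3.141, 0.0, -0.11]
force: [-0.8, 0.1, -0.7]
width: 0.199
clk 4.30 tcp [0.6189 0.0676 0.1805] ori [ 3.141e+00  1.000e-04 -1.102e-01] w 0.199 F [-0.8  0.1 -0.7]
tool mm [ 1.3  2.4 40.5]
```

View pics/w4.png

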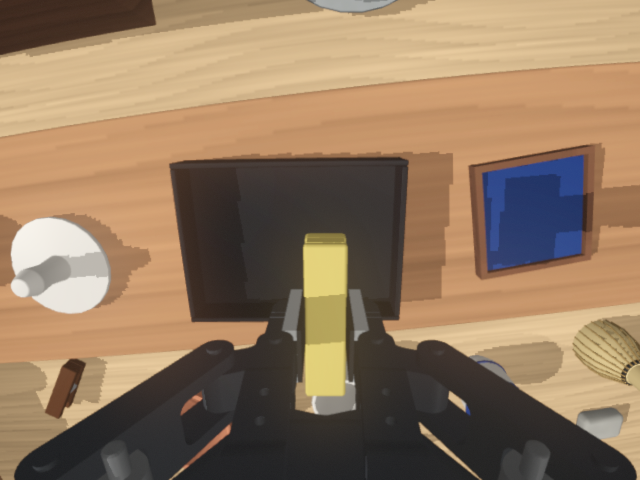

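```bash
python3 - <<'E'
from h import *
np.set_printoptions(precision=4,suppress=True)
W=arm.camera_params("wrist")
c=np.array([onz(W,u,.09)[:2] for u in [(171,163),(408,159),(400,319),(192,321)]]);print(c,c.mean(0))
c=np.array([onz(W,u,.067)[:2] for u in [(481,171),(583,153),(589,260),(489,273)]]);print('blue',c.mean(0))
print('dish',onz(W,(60,265),.07))
E
```

```text
[[0.6873 0.1605]
 [0.6721 0.0045]
 [0.5543 0.0153]
 [0.5698 0.173 ]] [0.6209 0.0883]
blue [ 0.6166 -0.0986]
dish [0.6196 0.2805 0.07  ]
```

```bash

python3 -m inch '[[[0,0,0,0,7,30,0],[0,0,0,0,0,40,0],[0,0,0,0,0,25,0],[0,0,0,0,0,10,0],[0,0,0,0,0,0,0],[0,0,0,0,0,0,0]]]'
python3 - <<'E'
from h import *
delta([.62,.060,.0728])
E
```

```text
clock: 4.95
tcp_pos: [0.6191, 0.0583, 0.0764]
orientation: [-3.141, -0.002, -0.115]
force: [0.2, -0.1, 0.4]
width: 0.201
clk 4.95 tcp [0.6191 0.0583 0.0764] ori [-3.1415e+00 -1.8000e-03 -1.1480e-01] w 0.201 F [ 0.2 -0.1  0.4]
tool mm [ 0.7 -1.8  3.6]
```

```bash

python3 -m inch '[[[0,0,0,0,0,2,0],[0,0,0,0,0,2,0],[0,0,0,0,0,0,0],[0,0,0,0,0,0,0]]]'
python3 -m inch '[[[0,0,0,0,0,0,42],[0,0,0,0,0,0,42],[0,0,0,0,0,0,42],[0,0,0,0,0,-30,42],[0,0,0,0,0,-48,42],[0,0,0,0,0,-48,42],[0,0,0,0,0,0,42]]]'
python3 - <<'E'
from h import *
delta([.4594,.3852,.16])
shot("wrist","w5")
E
```

```text
clock: 5.35
tcp_pos: [0.6193, 0.0592, 0.0724]
orientation: [3.141, -0.002, -0.113]
force: [0.9, -1.1, 2.7]
width: 0.196
clock: 6.05
tcp_pos: [0.6241, 0.0598, 0.2062]
orientation: [-3.139, -0.016, -0.113]
force: [1.3, 0.2, 1.4]
width: 0.489
clk 6.05 tcp [0.6241 0.0598 0.2062] ori [-3.1392 -0.0157 -0.1131] w 0.489 F [1.3 0.2 1.4]
tool mm [-201.  -304.7   43.8]
```

View pics/w5.png

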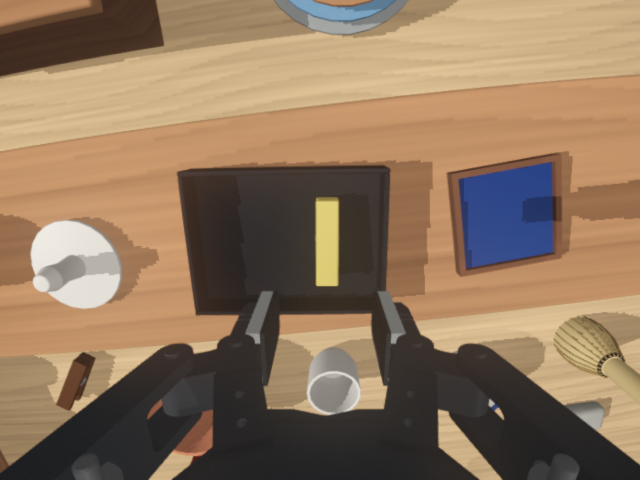

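```bash

python3 -m inch '[[[0,0,0,-25,-38,0,55],[0,0,0,-25,-38,0,55],[0,0,0,-25,-38,0,55],[0,0,0,-25,-38,0,55],[0,0,0,-25,-38,0,55],[0,0,0,-25,-38,0,55],[0,0,0,-25,-38,0,55],[0,0,0,-25,-38,0,55]]]'
python3 -m inch '[[[0,0,0,0,0,0,55],[0,0,0,0,0,0,55],[0,0,0,0,0,0,55]]]'
python3 - <<'E'
from h import *
delta([.4594,.3852,.16])
W=arm.camera_params("wrist")
shot("wrist","w6")
S=arm.camera_params("scene")
print(onz(S,(414,411),.022),onz(S,(453,412),.022))
E
```

```text
clock: 6.9
tcp_pos: [0.4517, 0.3848, 0.1954]
orientation: [3.139, 0.003, -0.113]
force: [1.3, 0.3, -0.7]
width: 0.647
clock: 7.2
tcp_pos: [0.4536, 0.3829, 0.1961]
orientation: [3.139, 0.001, -0.113]
force: [-0.7, 0.2, 1.2]
width: 0.639
clk 7.20 tcp [0.4536 0.3829 0.1961] ori [ 3.1394e+00  1.5000e-03 -1.1350e-01] w 0.639 F [-0.7  0.2  1.2]
tool mm [ 5.6 -3.  36.1]
[0.48896213 0.36702474 0.022     ] [0.43129314 0.4055987  0.022     ]
```

View pics/w6.png

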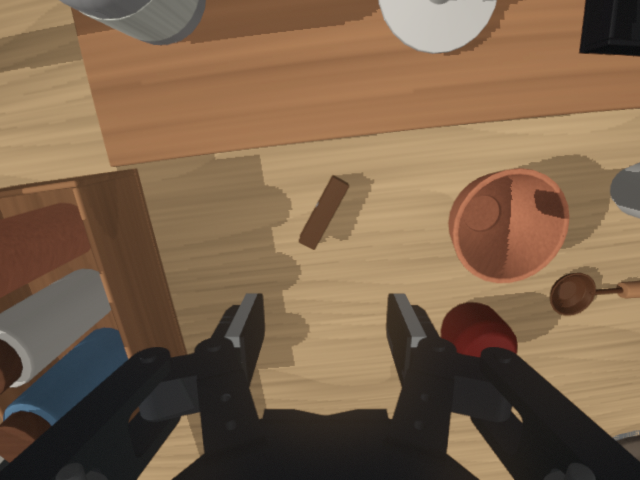

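```bash
python3 - <<'E'
from h import *
W=arm.camera_params("wrist")
im=cv2.imread('pics/w6.png');g=im[165:260,290:360].max(2)
c=max(cv2.findContours((g<110).astype(np.uint8)*255,cv2.RETR_EXTERNAL,cv2.CHAIN_APPROX_NONE)[0],key=cv2.contourArea)[:,0]+[290,165]
w=np.array([onz(W,u,.025)[:2] for u in c.astype(float)])*1000
print(cv2.boundingRect(c),cv2.minAreaRect(w.astype(np.float32)))
print(onz(W,(139,172),.08),onz(W,(180,330),.08))
E
```

```text
(299, 176, 50, 73) ((459.79669189453125, 382.4689636230469), (18.492002487182617, 70.52033233642578), 55.35013198852539)
[0.518888   0.51401385 0.08      ] [0.3840401  0.51496326 0.08      ]
```

```bash

python3 -m inch '[[[0,0,0,6,-1,0,50],[0,0,0.123,0,0,30,50],[0,0,0.123,0,0,30,50],[0,0,0.123,0,0,30,50],[0,0,0.122,0,0,30,50],[0,0,0,0,0,30,50],[0,0,0,0,0,0,50],[0,0,0,0,0,0,50]]]'
python3 - <<'E'
from h import *
delta([.4598,.3828,.007])
shot("wrist","w7")
W=arm.camera_params("wrist");print(proj(W,[[.4598,.3828,.025]]))
E
```

```text
clock: 8.05
tcp_pos: [0.4606, 0.3835, 0.0472]
orientation: [3.14, 0.0, -0.606]
force: [0.4, 0.4, -0.1]
width: 0.588
clk 8.05 tcp [0.4606 0.3835 0.0472] ori [ 3.1405e+00  3.0000e-04 -6.0550e-01] w 0.588 F [ 0.4  0.4 -0.1]
tool mm [-0.2  0.9 40.2]
[[327.47740176 287.32494411]]
```

View pics/w7.png

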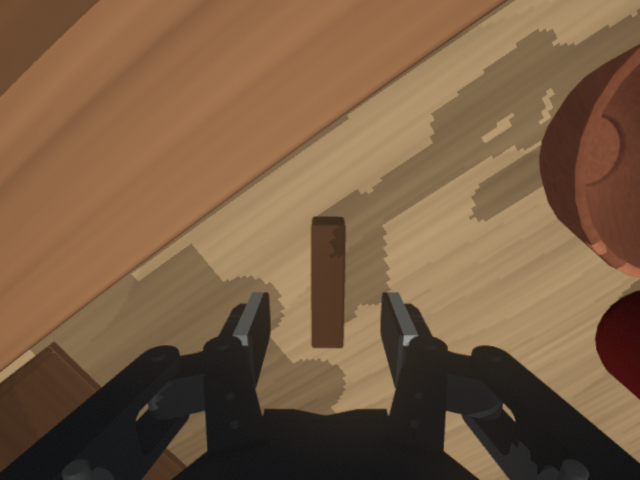

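Aligned; the dark clip (centre 328,284) is between the jaws. Grip and lift, turning back to the caddy's yaw.

```bash

python3 -m inch '[[[0,0,0,0,0,25,45],[0,0,0,0,0,14,45],[0,0,0,0,0,0,45],[0,0,0,0,0,0,0],[0,0,0,0,0,0,0],[0,0,0,0,0,0,0],[0,0,0,0,0,0,0]]]' 30
python3 -m inch '[[[0,0,0,0,0,-30,0],[0,0,0,0,0,-48,0],[0,0,0,0,0,-48,0],[0,0,-0.127,0,0,-30,0],[0,0,-0.127,0,0,0,0],[0,0,-0.127,0,0,0,0],[0,0,-0.127,0,0,0,0],[0,0,0,0,0,0,0]]]'
python3 - <<'E'
from h import *
delta([.624,.121,.16])
shot("wrist","w8")
E
```

```text
clock: 8.8
tcp_pos: [0.461, 0.3852, 0.0098]
orientation: [-3.139, -0.001, -0.604]
force: [-0.1, 0.4, 4.4]
width: 0.201
clock: 9.6
tcp_pos: [0.4598, 0.3843, 0.1646]
orientation: [-3.142, -0.0, -0.096]
force: [-0.7, -0.3, 0.2]
width: 0.204
clk 9.60 tcp [0.4598 0.3843 0.1646] ori [-3.1415 -0.     -0.0963] w 0.204 F [-0.7 -0.3  0.2]
tool mm [188.8 246.3   4.6]
```

View pics/w8.png

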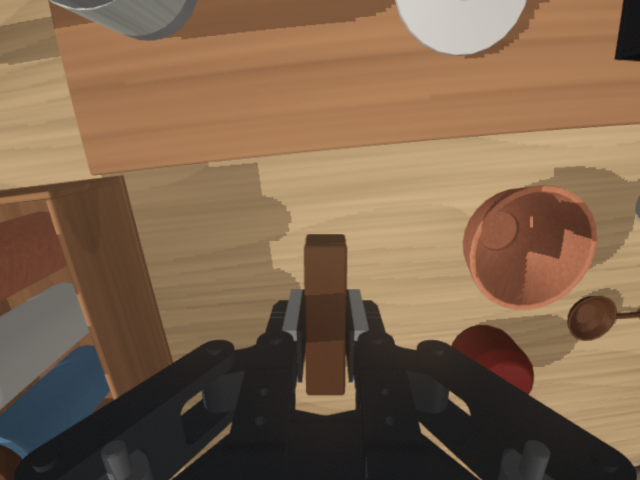

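```bash

python3 -m inch '[[[0,0,0,23.5,31,0,0],[0,0,0,23.5,31,0,0],[0,0,0,23.5,31,0,0],[0,0,0,23.5,31,0,0],[0,0,0,23.5,31,0,0],[0,0,0,23.5,31,0,0],[0,0,0,23.5,31,0,0],[0,0,0,23.5,30,0,0]]]'
python3 -m inch '[[[0,0,0,0,0,0,0],[0,0,0,0,0,30,0],[0,0,0,0,0,0,0]]]'
python3 - <<'E'
from h import *
delta([.624,.121,.0738])
shot("wrist","w9")
E
```

```text
clock: 10.45
tcp_pos: [0.6239, 0.1189, 0.1643]
orientation: [3.142, 0.0, -0.099]
force: [0.6, 0.1, -0.3]
width: 0.198
clock: 10.75
tcp_pos: [0.6198, 0.12, 0.1304]
orientation: [3.14, 0.009, -0.099]
force: [-0.7, -1.0, -1.6]
width: 0.204
clk 10.75 tcp [0.6198 0.12   0.1304] ori [ 3.14    0.0086 -0.0987] w 0.204 F [-0.7 -1.  -1.6]
tool mm [ 4.6 -1.5 56.6]
```

View pics/w9.png

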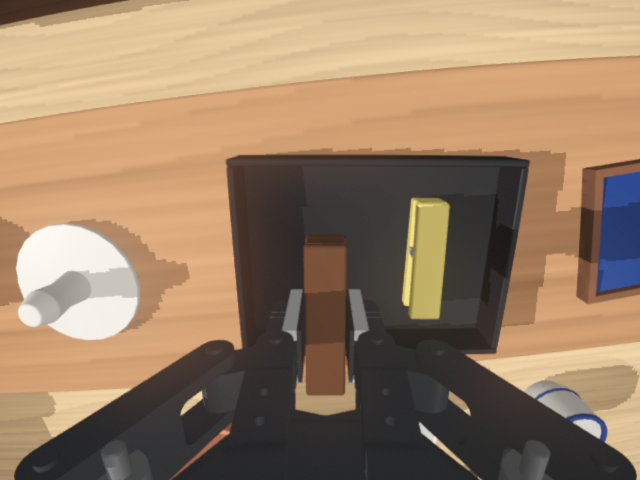

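```bash

python3 -m inch '[[[0,0,0,2,0,25,0],[0,0,0,0,0,18,0],[0,0,0,0,0,10,0],[0,0,0,0,0,2,0],[0,0,0,0,0,0,0],[0,0,0,0,0,0,0]]]'

```

```text
clock: 11.4
tcp_pos: [0.6263, 0.1206, 0.0808]
orientation: [-3.141, -0.002, -0.096]
force: [-0.3, 0.1, 0.1]
width: 0.195
```

```bash

python3 -m inch '[[[0,0,0,0,0,4,0],[0,0,0,0,0,2,0],[0,0,0,0,0,2,0],[0,0,0,0,0,0,0],[0,0,0,0,0,0,0]]]'

```

```text
clock: 11.9
tcp_pos: [0.6258, 0.1203, 0.0738]
orientation: [-3.141, -0.0, -0.096]
force: [-3.5, 0.0, 9.1]
width: 0.201
```

```bash

python3 -m inch '[[[0,0,0,0,0,-1,42],[0,0,0,0,0,0,42],[0,0,0,0,0,0,42],[0,0,0,0,0,-30,42],[0,0,0,0,0,-48,42],[0,0,0,0,0,-40,42],[0,0,0,0,0,0,85],[0,0,0,0,0,0,85]]]'
python3 - <<'E'
from h import *
delta([.4466,.0655,.18])
shot("wrist","w10")
E
```

```text
clock: 12.7
tcp_pos: [0.6263, 0.1204, 0.1918]
orientation: [-3.141, -0.003, -0.096]
force: [-0.6, 0.1, -1.1]
width: 0.814
clk 12.70 tcp [0.6263 0.1204 0.1918] ori [-3.141e+00 -2.800e-03 -9.630e-02] w 0.814 F [-0.6  0.1 -1.1]
tool mm [-173.6   71.9   11.3]
```

View pics/w10.png

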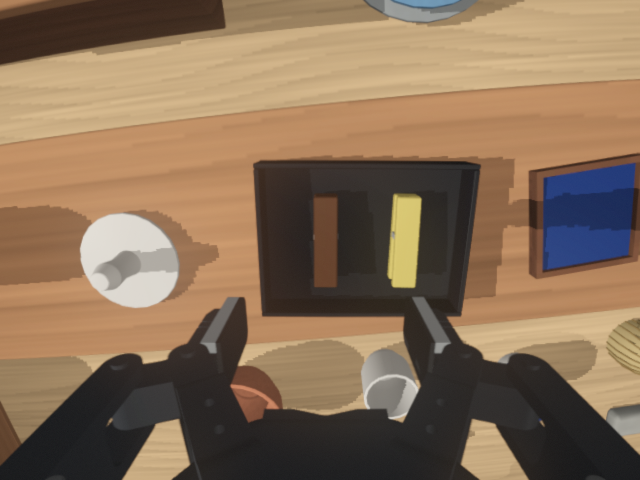

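```bash

python3 -m inch '[[[0,0,0,-35,14.4,0,85],[0,0,0,-35,14.4,0,85],[0,0,0,-35,14.4,0,85],[0,0,0,-35,14.4,0,85],[0,0,0,-35,14.4,0,85],[0,0,0,0,0,0,85],[0,0,0,0,0,0,85],[0,0,0,0,0,0,85]]]'
python3 - <<'E'
from h import *
W=arm.camera_params("wrist")
im=shot("wrist","w11")
delta([.4466,.0655,.018])
print(proj(W,[[.4466,.0655,.055],[.4466,.0655,0]]))
E
```

```text
clock: 13.55
tcp_pos: [0.4448, 0.0655, 0.1899]
orientation: [-3.142, 0.0, -0.096]
force: [-0.2, 0.2, -0.1]
width: 0.994
clk 13.60 tcp [0.4452 0.0656 0.1901] ori [-3.1415  0.     -0.0962] w 0.993 F [ 0.  -0.3  0.2]
tool mm [  1.4  -0.  172.1]
[[323.68630147 227.2748492 ]
 [323.89327526 212.79035366]]
```

View pics/w11.png

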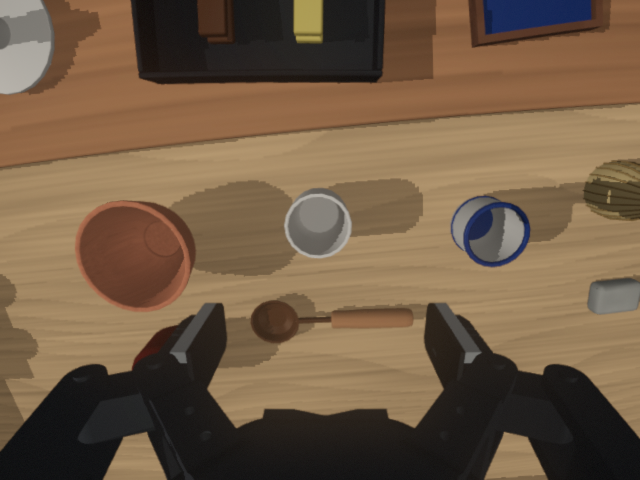

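```bash
python3 - <<'E'
from h import *
np.set_printoptions(precision=4,suppress=True)
W=arm.camera_params("wrist")
im=cv2.imread('pics/w11.png')
h=cv2.cvtColor(im,cv2.COLOR_BGR2HSV)
def ell(m,box):
    x0,y0,x1,y1=box; c=max(cv2.findContours(m[y0:y1,x0:x1].copy(),cv2.RETR_EXTERNAL,cv2.CHAIN_APPROX_NONE)[0],key=cv2.contourArea)+[x0,y0]
    return cv2.fitEllipse(c)
print(ell(cv2.inRange(h,(110,80,30),(130,255,255)),(455,190,540,280)))
print(onz(W,(318,226),.055),onz(W,(496,233),.055))
for u in [(285,226),(351,226),(318,258)]: print(onz(W,u,.055))
E
```

```text
((496.2515869140625, 233.81268310546875), (59.403167724609375, 68.33830261230469), 51.710975646972656)
[0.4485 0.0701 0.055 ] [ 0.4284 -0.0784  0.055 ]
[0.4511 0.0973 0.055 ]
[0.4459 0.043  0.055 ]
[0.4206 0.073  0.055 ]
```

```bash

python3 -m inch '[[[0,0,0,2,-3.5,40,85],[0,0,0,0,0,40,85],[0,0,0,0,0,35,85],[0,0,0,0,0,0,85],[0,0,0,0,0,0,85],[0,0,0,0,0,0,85]]]'
python3 - <<'E'
from h import *
W=arm.camera_params("wrist")
im=shot("wrist","w12")
delta([.448,.069,.018])
E
```

```text
clock: 14.2
tcp_pos: [0.449, 0.069, 0.0772]
orientation: [-3.141, -0.004, -0.096]
force: [0.7, -1.0, -0.6]
width: 0.993
clk 14.25 tcp [0.4491 0.0689 0.0775] ori [-3.1409 -0.0045 -0.0961] w 0.993 F [ 0.5 -0.   0.1]
tool mm [-1.4  0.1 59.5]
```

View pics/w12.png

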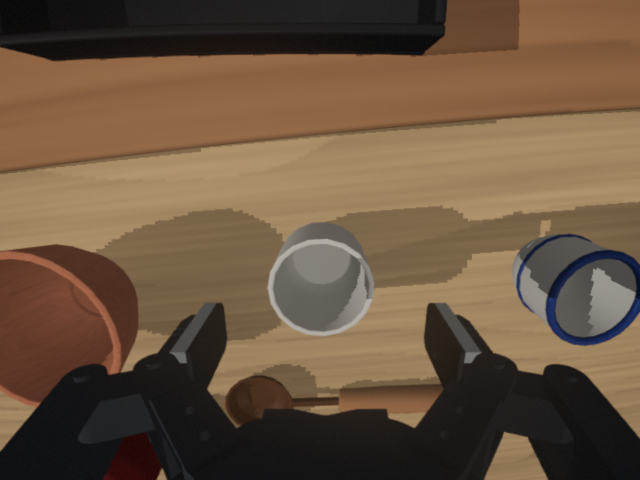

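```bash
python3 - <<'E'
from h import *
W=arm.camera_params("wrist")
for u in [(321,287),(269,287),(373,287),(321,240),(321,333)]: print(onz(W,u,.055))
E
python3 -m inch '[[[0,0,0,0,0,35,85],[0,0,0,0,0,15,85],[0,0,0,0,0,8,85],[0,0,0,0,0,0,85],[0,0,0,0,0,0,85]]]'
```

```text
[0.44903884 0.07007949 0.055     ]
[0.45154998 0.09694231 0.055     ]
[0.44646356 0.04324558 0.055     ]
[0.47433182 0.06758265 0.055     ]
[0.42190641 0.07276244 0.055     ]
clock: 14.75
tcp_pos: [0.4481, 0.0688, 0.0187]
orientation: [-3.141, -0.003, -0.096]
force: [0.5, -0.1, 0.1]
width: 0.995
```

```bash

python3 -m inch '[[[0,0,0,0,0,0,50],[0,0,0,0,0,0,50],[0,0,0,0,0,0,45],[0,0,0,0,0,0,45],[0,0,0,0,0,0,45],[0,0,0,0,0,0,45]]]' 30
python3 -m inch '[[[0,0,0,0,0,-10,45],[0,0,0,0,0,-20,45],[0,0,0,0,0,-20,45],[0,0,0,0,0,0,45]]]'
python3 - <<'E'
from h import *
im=shot("wrist","w13")
delta([.617,-.2885,.19])
E
```

```text
clock: 15.35
tcp_pos: [0.4478, 0.0689, 0.0187]
orientation: [-3.141, -0.002, -0.096]
force: [-0.0, 0.8, 6.3]
width: 0.647
clock: 15.75
tcp_pos: [0.4492, 0.0689, 0.0702]
orientation: [-3.141, -0.006, -0.096]
force: [1.4, -0.1, -1.5]
width: 0.649
clk 15.80 tcp [0.4481 0.0688 0.0689] ori [-3.141  -0.004  -0.0962] w 0.649 F [-0.6  0.3 -0.4]
tool mm [ 202.9  339.4 -120.5]
```

View pics/w13.png

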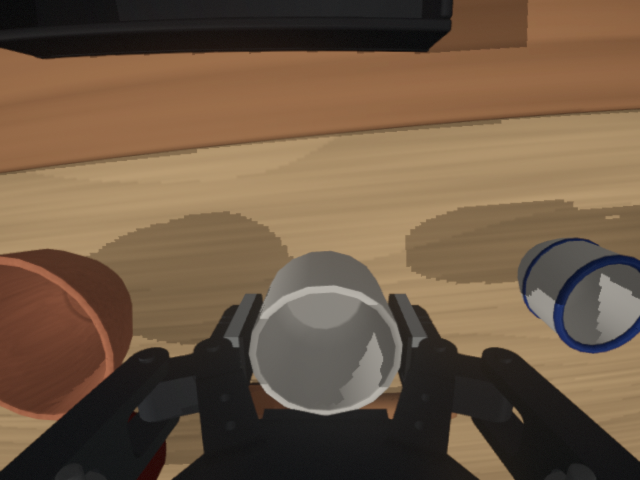

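```bash

python3 -m inch '[[[0,0,0,0,0,-20,45],[0,0,0,0,0,-30,45],[0,0,0,0,0,-30,45],[0,0,0,5,8,-20,45],[0,0,0,10,17,0,45],[0,0,0,18,30,0,45],[0,0,0,20,33,0,45],[0,0,0,20,33,0,45]]]'
python3 -m inch '[[[0,0,0,20,33,0,45],[0,0,0,20,33,0,45],[0,0,0,20,33,0,45],[0,0,0,20,33,0,45],[0,0,0,20,34,0,45],[0,0,0,15,26,0,45],[0,0,0,10,17,0,45],[0,0,0,5,9,0,45]]]'
python3 -m inch '[[[0,0,0,0,0,0,45],[0,0,0,0,0,0,45],[0,0,0,0,0,0,45]]]'
python3 - <<'E'
from h import *
im=shot("wrist","w14")
delta([.617,-.2885,.086])
E
```

```text
clock: 16.6
tcp_pos: [0.5071, -0.0596, 0.1662]
orientation: [-3.141, 0.002, -0.096]
force: [0.2, 0.2, -1.3]
width: 0.65
clock: 17.4
tcp_pos: [0.6156, -0.2897, 0.1653]
orientation: [-3.141, 0.002, -0.098]
force: [-0.1, -0.2, -1.2]
width: 0.652
clock: 17.7
tcp_pos: [0.6155, -0.2868, 0.1669]
orientation: [-3.141, 0.001, -0.095]
force: [0.4, -0.2, -1.8]
width: 0.649
clk 17.75 tcp [ 0.6156 -0.2868  0.1672] ori [-3.141e+00  9.000e-04 -9.510e-02] w 0.653 F [-0.2  0.9 -0.5]
tool mm [ 1.6  1.6 81.2]
```

View pics/w14.png

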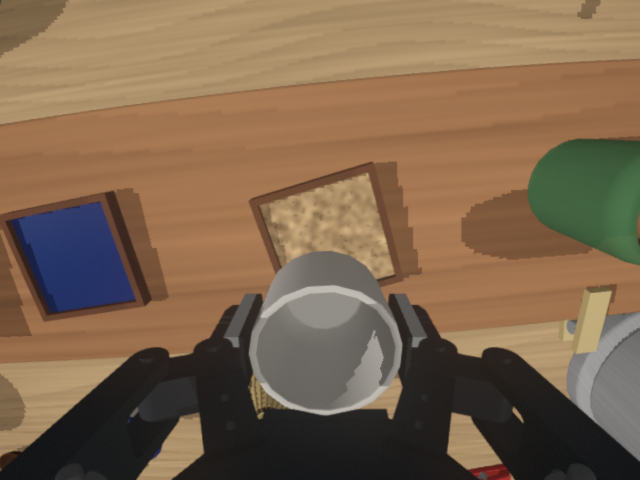

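```bash
python3 - <<'E'
from h import *
W=arm.camera_params("wrist")
a=[onz(W,u,.072) for u in [(250,200),(373,163),(401,278)]]
print(a,(a[0]+a[2])/2)
b=np.array([onz(W,u,.072) for u in [(4,215),(112,193),(149,303),(46,319)]]);print(b,b.mean(0))
E
```

```text
[array([ 0.65213326, -0.23900078,  0.072     ]), array([ 0.66922197, -0.32513602,  0.072     ]), array([ 0.58376473, -0.34140601,  0.072     ])] [ 0.617949  -0.2902034  0.072    ]
[[ 0.65996602 -0.05346889  0.072     ]
 [ 0.66681952 -0.14232057  0.072     ]
 [ 0.58053137 -0.14797517  0.072     ]
 [ 0.57314417 -0.05740843  0.072     ]] [ 0.62011527 -0.10029327  0.072     ]
```

```bash

python3 -m inch '[[[0,0,0,2,2.5,15,45],[0,0,0,0,0,20,45],[0,0,0,0,0,18,45],[0,0,0,0,0,12,45],[0,0,0,0,0,6,45],[0,0,0,0,0,3,45],[0,0,0,0,0,0,45],[0,0,0,0,0,0,45]]]'
python3 - <<'E'
from h import *
im=shot("side","d2",(370,240,490,360),5)
delta([.6175,-.2895,.0857])
E
```

```text
clock: 18.55
tcp_pos: [0.6185, -0.2913, 0.0944]
orientation: [3.141, -0.002, -0.096]
force: [0.3, 0.4, -1.0]
width: 0.644
clk 18.60 tcp [ 0.6186 -0.2913  0.0945] ori [ 3.1408e+00 -1.8000e-03 -9.6200e-02] w 0.652 F [ 0.4  0.3 -0.2]
tool mm [-1.3 -1.7  8.8]
```

View pics/d2c.png

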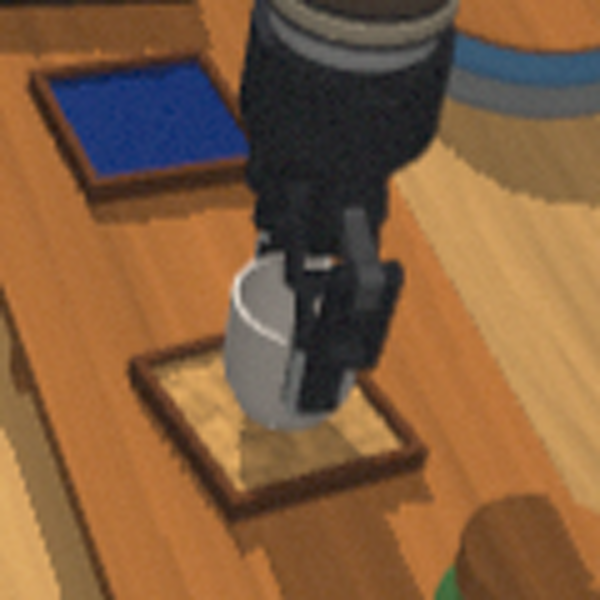

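Well centred; lower the last 9 mm in small steps until force shows contact.

```bash

python3 -m inch '[[[0,0,0,0,0,3,45],[0,0,0,0,0,3,45],[0,0,0,0,0,2,45],[0,0,0,0,0,0,45],[0,0,0,0,0,0,45]]]'
```

```text
clock: 19.1
tcp_pos: [0.6181, -0.2909, 0.0859]
orientation: [3.142, -0.0, -0.096]
force: [-0.7, 0.3, 0.8]
width: 0.651
```

```bash

python3 -m inch '[[[0,0,0,0,0,1,45],[0,0,0,0,0,0,45],[0,0,0,0,0,0,45]]]'
```

```text
clock: 19.4
tcp_pos: [0.6182, -0.2909, 0.0858]
orientation: [3.142, -0.001, -0.096]
force: [-2.3, 2.5, 7.3]
width: 0.649
```

```bash

python3 -m inch '[[[0,0,0,0,0,0,62],[0,0,0,0,0,0,72],[0,0,0,0,0,0,80],[0,0,0,0,0,0,80],[0,0,0,0,0,-25,80],[0,0,0,0,0,-45,80],[0,0,0,0,0,-40,85],[0,0,0,0,0,0,85]]]'
python3 - <<'E'
from h import *
im=shot("wrist","w15")
W=arm.camera_params("wrist")
print(proj(W,[[.6175,-.2895,.122]]))
delta([.427,-.079,.20])
E
```

```text
clock: 20.2
tcp_pos: [0.6224, -0.2934, 0.2028]
orientation: [3.136, -0.013, -0.096]
force: [0.6, -0.8, 1.4]
width: 0.997
[[319.25617858 257.74855156]]
clk 20.25 tcp [ 0.6207 -0.2924  0.1994] ori [ 3.1379 -0.0085 -0.0962] w 0.992 F [ 0.4  0.3 -0.4]
tool mm [-213.3 -193.8   -3.1]
```

View pics/w15.png

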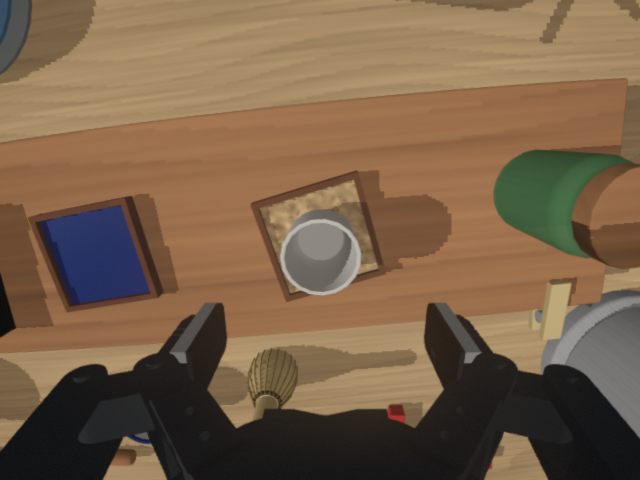

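```bash
python3 - <<'E'
from h import *
W=arm.camera_params("wrist")
b=np.array([onz(W,u,.072) for u in [(252,204),(357,172),(383,268),(288,300)]]);print(b.mean(0))
print(onz(W,(320,256),.122))
b=np.array([onz(W,u,.072) for u in [(32,218),(132,197),(161,295),(69,310)]]);print(b.mean(0))
E
python3 -m inch '[[[0,0,0,-15,-14,0,85],[0,0,0,-33,-30,0,85],[0,0,0,-33,-30,0,85],[0,0,0,-33,-30,0,85],[0,0,0,-33,-30,0,85],[0,0,0,-33,-30,0,85],[0,0,0,-28,-25,0,85],[0,0,0,-6,-6,0,85]]]'
python3 -m inch '[[[0,0,0,0,0,0,85],[0,0,0,0,0,0,85],[0,0,0,0,0,0,85]]]'
python3 - <<'E'
from h import *
W=arm.camera_params("wrist")
im=shot("wrist","w16")
delta([.427,-.079,.019])
E
```

```text
[ 0.61666406 -0.2893721   0.072     ]
[ 0.61868829 -0.2901205   0.122     ]
[ 0.6182417  -0.10078392  0.072     ]
clock: 21.05
tcp_pos: [0.4188, -0.0734, 0.192]
orientation: [-3.14, 0.007, -0.094]
force: [-0.3, -0.1, -0.3]
width: 0.994
clock: 21.35
tcp_pos: [0.4247, -0.0772, 0.1946]
orientation: [3.141, -0.001, -0.097]
force: [-0.1, 0.3, -0.1]
width: 0.993
clk 21.40 tcp [ 0.4246 -0.0772  0.1945] ori [ 3.1413e+00 -5.0000e-04 -9.7200e-02] w 0.994 F [-0.8  0.6 -0.7]
tool mm [  2.4   1.5 175.5]
```

View pics/w16.png

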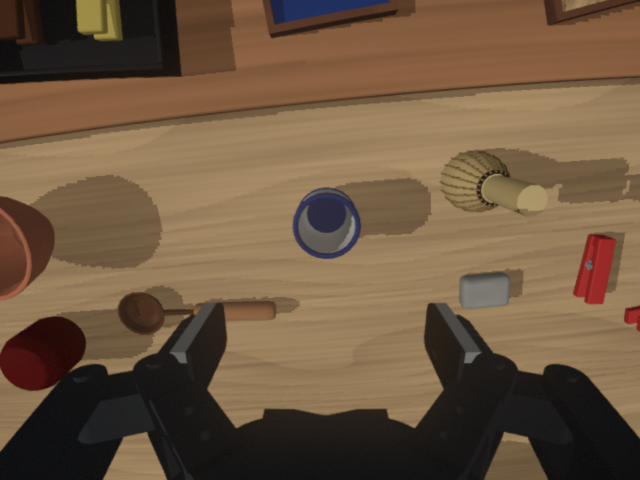

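```bash
python3 - <<'E'
from h import *
W=arm.camera_params("wrist")
print(onz(W,(326,224),.055),'spoon',onz(W,(270,303),.01),'whisk',onz(W,(534,200),.114))
E
python3 -m inch '[[[0,0,0,2,1,40,85],[0,0,0,0,0,40,85],[0,0,0,0,0,35,85],[0,0,0,0,0,0,85],[0,0,0,0,0,0,85],[0,0,0,0,0,0,85]]]'
python3 - <<'E'
from h import *
W=arm.camera_params("wrist")
im=shot("wrist","w17")
delta([.427,-.079,.019])
h=cv2.cvtColor(im,cv2.COLOR_BGR2HSV)
m=cv2.inRange(h,(110,80,30),(130,255,255));m[:,:240]=0;m[:,410:]=0
c=max(cv2.findContours(m,cv2.RETR_EXTERNAL,cv2.CHAIN_APPROX_NONE)[0],key=cv2.contourArea)
print(cv2.fitEllipse(c),cv2.boundingRect(c))
E
```

```text
[ 0.42794355 -0.0793228   0.055     ] spoon [ 0.33738615 -0.01196932  0.01      ] whisk [ 0.44630003 -0.21921966  0.114     ]
clock: 22.0
tcp_pos: [0.4276, -0.0783, 0.0812]
orientation: [3.141, -0.004, -0.097]
force: [0.6, -0.6, -0.0]
width: 0.997
clk 22.05 tcp [ 0.4278 -0.0783  0.0815] ori [ 3.1407 -0.0045 -0.0965] w 0.991 F [-0.2 -0.3 -0. ]
tool mm [-1.   0.8 62.5]
((325.2814025878906, 283.81591796875), (96.53006744384766, 104.89262390136719), 89.6439437866211) (273, 235, 106, 98)
```

View pics/w17.png

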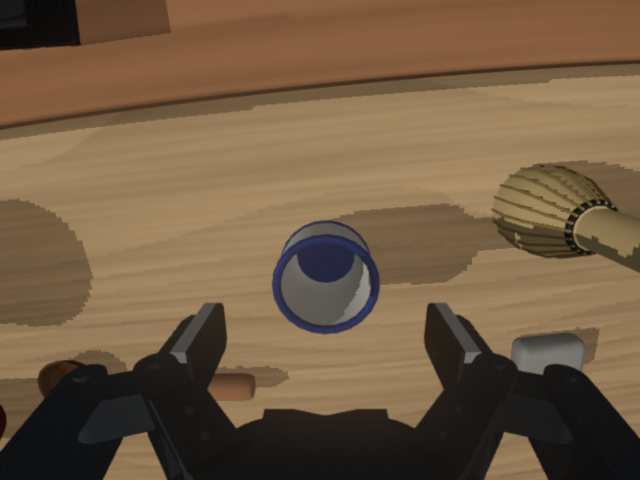

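Centred between the jaws. Descend, grip, lift.

```bash

python3 -m inch '[[[0,0,0,0,0,35,85],[0,0,0,0,0,18,85],[0,0,0,0,0,8,85],[0,0,0,0,0,0,85],[0,0,0,0,0,0,85]]]'
python3 -m inch '[[[0,0,0,0,0,0,50],[0,0,0,0,0,0,50],[0,0,0,0,0,0,45],[0,0,0,0,0,0,45],[0,0,0,0,0,0,45],[0,0,0,0,0,0,45]]]' 30
python3 -m inch '[[[0,0,0,0,0,-10,45],[0,0,0,0,0,-20,45],[0,0,0,0,0,-30,45],[0,0,0,0,0,-30,45],[0,0,0,0,0,-30,45],[0,0,0,0,0,-20,45],[0,0,0,0,0,0,45]]]'
python3 - <<'E'
from h import *
im=shot("wrist","w18")
delta([.619,-.096,.16])
E
```

```text
clock: 22.55
tcp_pos: [0.4269, -0.0778, 0.0197]
orientation: [3.141, -0.003, -0.096]
force: [0.0, 0.2, 0.4]
width: 0.996
clock: 23.15
tcp_pos: [0.4265, -0.0778, 0.0195]
orientation: [3.141, -0.002, -0.096]
force: [-1.7, -0.0, 6.0]
width: 0.629
clock: 23.85
tcp_pos: [0.428, -0.0781, 0.1618]
orientation: [3.14, -0.007, -0.096]
force: [0.2, -0.9, -0.6]
width: 0.637
clk 23.90 tcp [ 0.4265 -0.0776  0.1599] ori [ 3.1409 -0.0038 -0.0961] w 0.630 F [ 0.6 -0.4 -1.7]
tool mm [193.4  -0.2   0.6]
```

View pics/w18.png

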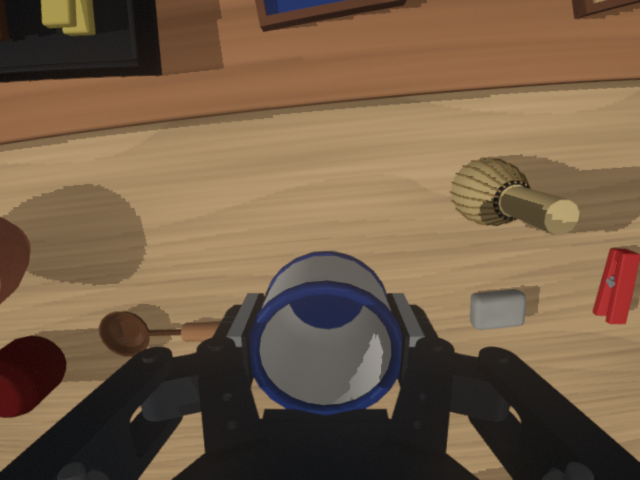

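```bash

python3 -m inch '[[[0,0,0,12,0,0,45],[0,0,0,28,0,0,45],[0,0,0,36,0,0,45],[0,0,0,36,0,0,45],[0,0,0,36,0,0,45],[0,0,0,28,0,0,45],[0,0,0,14,0,0,45],[0,0,0,3,0,0,45]]]'
python3 -m inch '[[[0,0,0,0,0,0,45],[0,0,0,0,0,0,45],[0,0,0,0,0,0,45]]]'
python3 - <<'E'
from h import *
im=shot("wrist","w19")
delta([.619,-.096,.0865])
E
```

```text
clock: 24.7
tcp_pos: [0.6186, -0.0959, 0.1556]
orientation: [-3.141, 0.003, -0.096]
force: [-0.4, -0.4, -1.5]
width: 0.628
clock: 25.0
tcp_pos: [0.6164, -0.0958, 0.1578]
orientation: [-3.141, 0.002, -0.096]
force: [0.1, 0.4, -1.2]
width: 0.629
clk 25.05 tcp [ 0.6166 -0.0958  0.1582] ori [-3.1415e+00  1.0000e-03 -9.6300e-02] w 0.631 F [-0.2 -0.7 -1. ]
tool mm [ 2.4 -0.1 71.7]
```

View pics/w19.png

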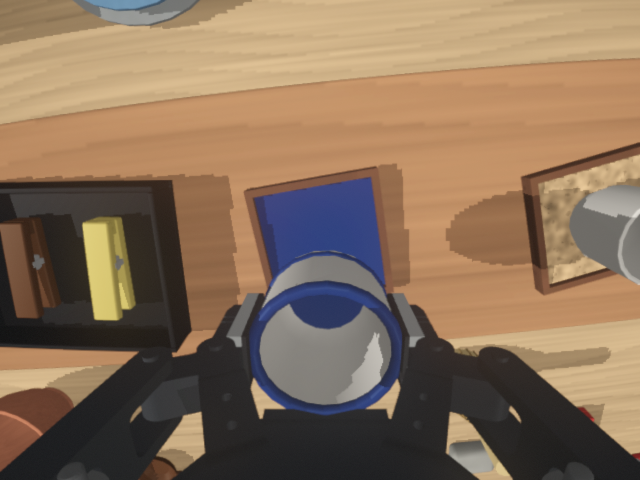

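```bash
python3 - <<'E'
from h import *
W=arm.camera_params("wrist")
a,b=[onz(W,u,.072)[:2] for u in [(246,190),(378,167)]]
v=b-a; n=np.array([v[1],-v[0]])/np.linalg.norm(v); print(a,b,np.linalg.norm(v),(a+b)/2+n*.045,(a+b)/2-n*.045)
E
```

```text
[ 0.66149719 -0.04861895] [ 0.66810958 -0.13617135] 0.08780174311929378 [ 0.61993118 -0.09578413] [ 0.70967559 -0.08900618]
```

Tray centre (0.619, -0.096) agrees. Lower.

```bash

python3 -m inch '[[[0,0,0,2,0,15,45],[0,0,0,0,0,20,45],[0,0,0,0,0,15,45],[0,0,0,0,0,8,45],[0,0,0,0,0,4,45],[0,0,0,0,0,0,45],[0,0,0,0,0,0,45]]]'
python3 -m inch '[[[0,0,0,0,0,2,45],[0,0,0,0,0,2,45],[0,0,0,0,0,1,45],[0,0,0,0,0,0,45],[0,0,0,0,0,0,45]]]'
```

```text
clock: 25.75
tcp_pos: [0.6202, -0.0963, 0.097]
orientation: [3.141, -0.001, -0.096]
force: [-1.0, 0.2, -0.5]
width: 0.629
clock: 26.25
tcp_pos: [0.6196, -0.0961, 0.0915]
orientation: [-3.142, -0.0, -0.096]
force: [0.1, 0.2, -1.4]
width: 0.633
```

```bash

python3 -m inch '[[[0,0,0,0,0,2,45],[0,0,0,0,0,2,45],[0,0,0,0,0,1,45],[0,0,0,0,0,0,45],[0,0,0,0,0,0,45]]]'
```

```text
clock: 26.75
tcp_pos: [0.6196, -0.0962, 0.0867]
orientation: [3.142, 0.0, -0.096]
force: [-1.4, 0.1, 0.5]
width: 0.632
```

```bash

python3 -m inch '[[[0,0,0,0,0,1,45],[0,0,0,0,0,0.5,45],[0,0,0,0,0,0,45],[0,0,0,0,0,0,45]]]'
```

```text
clock: 27.15
tcp_pos: [0.6198, -0.0962, 0.0866]
orientation: [3.141, -0.0, -0.096]
force: [-3.7, -0.0, 7.4]
width: 0.633
```

```bash

python3 -m inch '[[[0,0,0,0,0,0,62],[0,0,0,0,0,0,72],[0,0,0,0,0,0,80],[0,0,0,0,0,0,80],[0,0,0,0,0,-25,80],[0,0,0,0,0,-45,80],[0,0,0,0,0,-45,80],[0,0,0,0,0,-20,60]]]'
python3 - <<'E'
from h import *
im=shot("wrist","w20")
delta([.447,-.217,.22])
E
```

```text
clock: 27.95
tcp_pos: [0.6223, -0.0967, 0.2251]
orientation: [3.141, -0.008, -0.096]
force: [-0.2, -0.3, 0.7]
width: 0.79
clk 28.00 tcp [ 0.6236 -0.097   0.2277] ori [ 3.1401 -0.0119 -0.0961] w 0.717 F [0.7 0.3 2.3]
tool mm [-164.4  136.4    6. ]
```

View pics/w20.png

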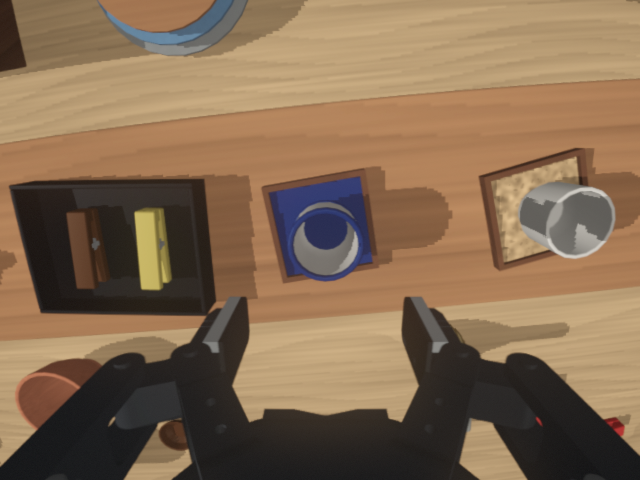

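```bash
python3 - <<'E'
from h import *
W=arm.camera_params("wrist")
b=np.array([onz(W,u,.072) for u in [(263,185),(364,169),(380,265),(283,281)]]);print(b.mean(0))
print(onz(W,(325,243),.122))
E
python3 -m inch '[[[0,0,0,-10,8,0,55],[0,0,0,-30,25,0,55],[0,0,0,-30,25,0,55],[0,0,0,-35,29,0,55],[0,0,0,-35,29,0,55],[0,0,0,-20,16,0,55],[0,0,0,-3,3,0,55],[0,0,0,0,0,0,55]]]'
python3 -m inch '[[[0,0,0,0,0,0,55],[0,0,0,0,0,0,55],[0,0,0,0,0,0,55]]]'
python3 - <<'E'
from h import *
im=shot("wrist","w21")
delta([.4465,-.217,.08])
W=arm.camera_params("wrist");print(proj(W,[[.4465,-.217,.114]]))
E
```

```text
[ 0.62214636 -0.09585745  0.072     ]
[ 0.62215471 -0.09798478  0.122     ]
clock: 28.8
tcp_pos: [0.4426, -0.2147, 0.2182]
orientation: [-3.14, 0.003, -0.098]
force: [0.6, 0.1, -0.2]
width: 0.645
clock: 29.1
tcp_pos: [0.4451, -0.2143, 0.2197]
orientation: [-3.141, 0.0, -0.095]
force: [0.2, 0.4, -0.3]
width: 0.64
clk 29.15 tcp [ 0.445  -0.2143  0.2198] ori [-3.1414e+00  1.0000e-04 -9.4800e-02] w 0.644 F [0.3 0.2 0.2]
tool mm [  1.7   2.6 139.8]
[[327.14210502 237.44730154]]
```

View pics/w21.png

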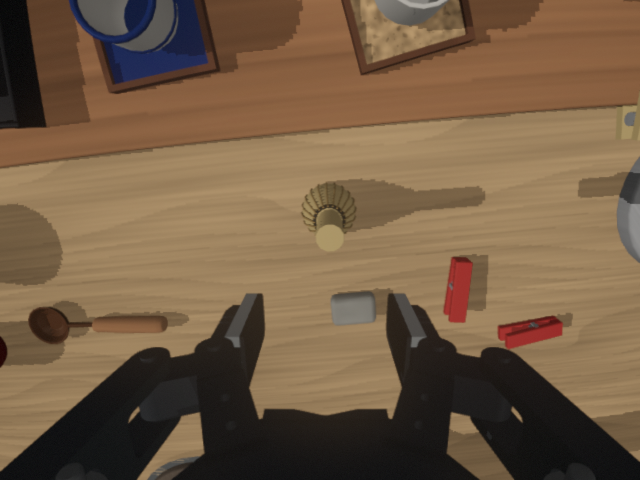

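```bash

python3 -m inch '[[[0,0,0,1.5,4,25,55],[0,0,0,0,0,35,55],[0,0,0,0,0,25,55],[0,0,0,0,0,0,55],[0,0,0,0,0,0,55],[0,0,0,0,0,0,55]]]'
python3 - <<'E'
from h import *
im=shot("wrist","w22")
W=arm.camera_params("wrist")
delta([.4465,-.2185,.075]);print(proj(W,[[.4465,-.2185,.114]]))
E
```

```text
clock: 29.75
tcp_pos: [0.447, -0.2196, 0.1366]
orientation: [3.14, -0.003, -0.096]
force: [0.6, 0.1, 0.3]
width: 0.645
clk 29.80 tcp [ 0.4471 -0.2198  0.1368] ori [ 3.14   -0.0034 -0.0958] w 0.644 F [-0.5  0.9  1.4]
tool mm [-0.9 -1.3 61.8]
[[320.79025888 287.56757624]]
```

View pics/w22.png

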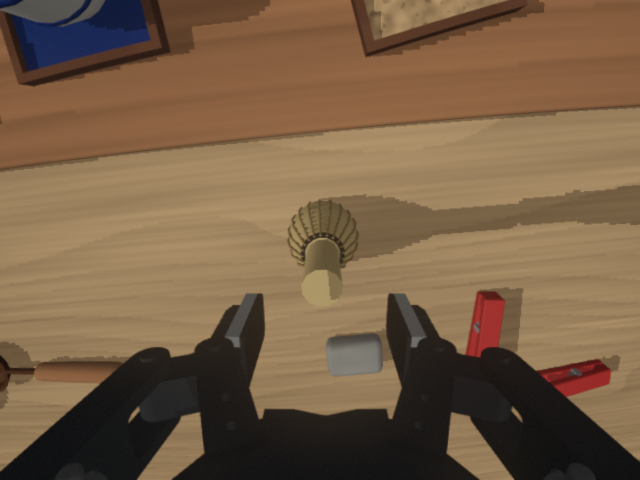

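```bash

python3 -m inch '[[[0,0,0,-1,-1,25,55],[0,0,0,0,0,25,55],[0,0,0,0,0,11,55],[0,0,0,0,0,0,55],[0,0,0,0,0,0,55],[0,0,0,0,0,0,0]]]' 30
python3 -m inch '[[[0,0,0,0,0,0,0],[0,0,0,0,0,0,0],[0,0,0,0,0,0,0],[0,0,0,0,0,0,0],[0,0,0,0,0,0,0]]]' 30
python3 - <<'E'
from h import *
im=shot("wrist","w23")
delta([.4465,-.2185,.075])
E
```

```text
clock: 30.4
tcp_pos: [0.4458, -0.2186, 0.0754]
orientation: [3.14, -0.003, -0.096]
force: [0.1, -0.1, -1.4]
width: 0.489
clock: 30.9
tcp_pos: [0.4455, -0.2184, 0.075]
orientation: [3.141, -0.002, -0.096]
force: [-0.4, 0.7, 6.4]
width: 0.238
clk 30.95 tcp [ 0.4455 -0.2184  0.075 ] ori [ 3.1407e+00 -1.9000e-03 -9.6200e-02] w 0.239 F [-1.   0.6  6.9]
tool mm [ 1. -0. -0.]
```

View pics/w23.png

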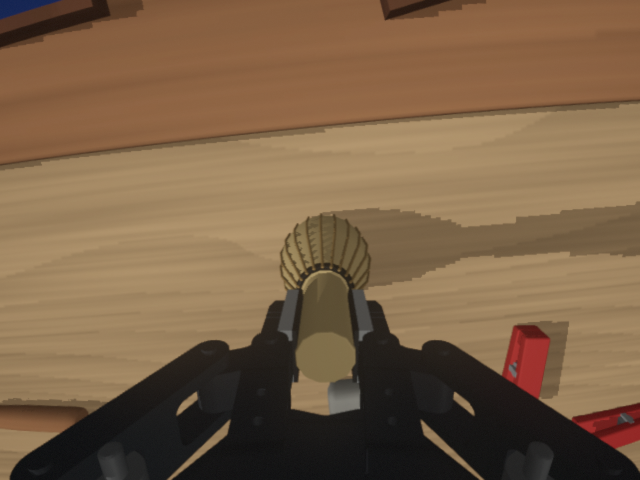

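```bash

python3 -m inch '[[[0,0,0,0,0,-10,0],[0,0,0,0,0,-30,0],[0,0,0,0,0,-45,0],[0,0,0,0,0,-45,0],[0,0,0,0,0,-30,0],[0,0,0,3,-12,0,0],[0,0,0,8,-32,0,0],[0,0,0,10,-42,0,0]]]'
python3 -m inch '[[[0,0,0,10,-42,0,0],[0,0,0,10,-42,0,0],[0,0,0,10,-42,0,0],[0,0,0,10,-42,0,0],[0,0,0,10,-42,0,0],[0,0,0,10,-42,0,0],[0,0,0,10,-42,0,0],[0,0,0,10,-42,0,0]]]'
python3 -m inch '[[[0,0,0,10,-40,0,0],[0,0,0,7,-28,0,0],[0,0,0,5,-20,0,0],[0,0,0,2,-8,0,0],[0,0,0,0,0,0,0],[0,0,0,0,0,0,0],[0,0,0,0,0,0,0]]]'
python3 - <<'E'
from h import *
im=shot("wrist","w24")
W=arm.camera_params("wrist")
delta([.62,.283,.145]);print(proj(W,[[.62,.283,.11],[.62,.283,.07]]))
E
```

```text
clock: 31.75
tcp_pos: [0.473, -0.1339, 0.2333]
orientation: [-3.142, 0.001, -0.099]
force: [0.3, -0.6, -1.1]
width: 0.237
clock: 32.55
tcp_pos: [0.5844, 0.1944, 0.2321]
orientation: [3.14, 0.003, -0.096]
force: [0.5, 0.2, -0.5]
width: 0.238
clock: 33.25
tcp_pos: [0.6183, 0.2844, 0.2337]
orientation: [3.141, 0.001, -0.097]
force: [0.7, -0.2, -0.6]
width: 0.234
clk 33.30 tcp [0.6185 0.2844 0.2339] ori [ 3.141e+00  5.000e-04 -9.750e-02] w 0.235 F [-0.1 -0.1 -0.1]
tool mm [ 1.7  1.2 88.9]
[[325.30295039 230.95356975]
 [325.24236511 219.13012707]]
```

View pics/w24.png

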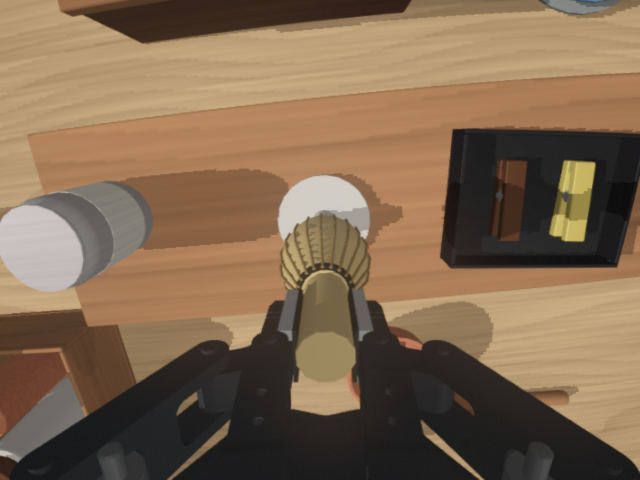

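```bash

python3 -m inch '[[[0,0,0,0,0,20,0],[0,0,0,0,0,15,0],[0,0,0,0,0,0,0],[0,0,0,0,0,0,0]]]'
python3 - <<'E'
from h import *
im=shot("side","d3",(310,100,430,220),5)
im=shot("scene","s3",(270,320,400,450),4)
delta([.619,.284,.145])
E
```

```text
clock: 33.7
tcp_pos: [0.6183, 0.2851, 0.1982]
orientation: [3.141, 0.002, -0.097]
force: [-0.4, 0.8, 0.2]
width: 0.236
clk 33.80 tcp [0.6192 0.2857 0.1997] ori [-3.141e+00 -1.000e-03 -9.640e-02] w 0.240 F [-0.3  0.6  0.1]
tool mm [-0.1  1.8 54.7]
```

View pics/d3c.png

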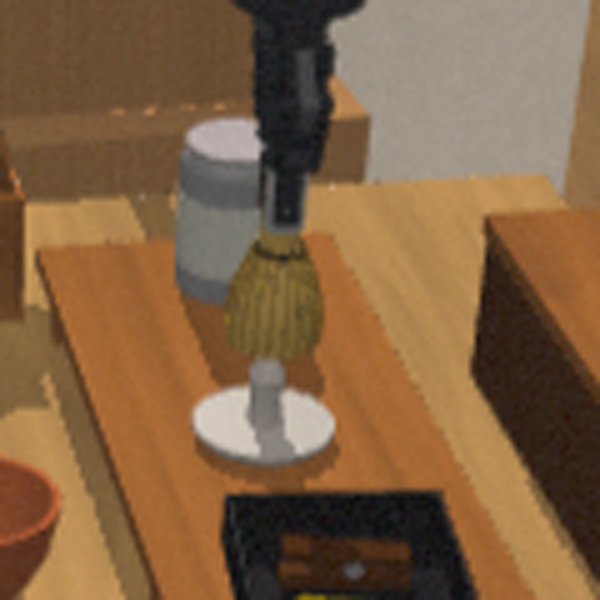

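View pics/s3c.png

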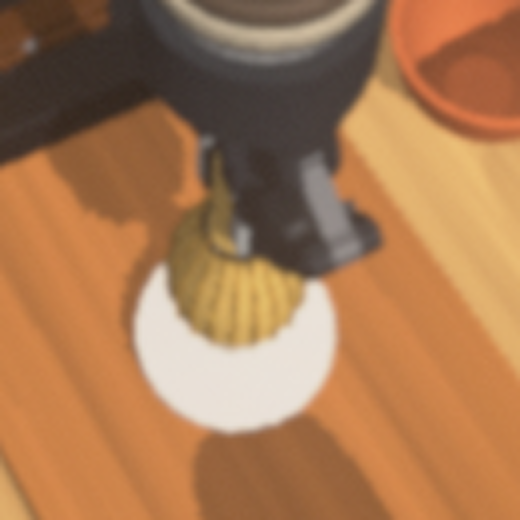

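```bash
python3 - <<'E'
from h import *
D=arm.camera_params("side");S=arm.camera_params("scene")
X=[[.62,.284,.07],[.62,.284,.11],[.6195,.285,.124],[.6195,.285,.184]]
print((proj(D,X)-[310,100])*5); print((proj(S,X)-[270,320])*4)
print(onz(S,(270+236/4,320+332/4),.07))
print(onz(D,(310+263/5,100+425/5),.07))
E
```

```text
[[265.31043401 420.38873554]
 [269.97383064 359.68810395]
 [270.38818629 337.23853148]
 [277.69807694 241.63645733]]
[[226.82993057 322.56223508]
 [229.54093078 287.94007834]
 [232.96911245 276.55268421]
 [237.80769369 216.81355126]]
[0.61888028 0.28939405 0.07      ]
[0.61741422 0.27888302 0.07      ]
```

```bash

python3 -m inch '[[[0,0,0,0,1,10,0],[0,0,0,0,0,12,0],[0,0,0,0,0,12,0],[0,0,0,0,0,10,0],[0,0,0,0,0,4,0],[0,0,0,0,0,0,0],[0,0,0,0,0,0,0]]]'
python3 -m inch '[[[0,0,0,0,0,2,0],[0,0,0,0,0,1,0],[0,0,0,0,0,0,0],[0,0,0,0,0,0,0]]]'
```

```text
clock: 34.5
tcp_pos: [0.6189, 0.2848, 0.151]
orientation: [-3.141, -0.0, -0.096]
force: [-0.2, 0.6, -0.5]
width: 0.234
clock: 34.9
tcp_pos: [0.6188, 0.2847, 0.1482]
orientation: [-3.141, -0.0, -0.096]
force: [0.6, -0.4, -0.8]
width: 0.237
```

```bash

python3 -m inch '[[[0,0,0,0,0,1,0],[0,0,0,0,0,1,0],[0,0,0,0,0,1,0],[0,0,0,0,0,0,0],[0,0,0,0,0,0,0]]]'
```

```text
clock: 35.4
tcp_pos: [0.6188, 0.2847, 0.1454]
orientation: [-3.142, -0.0, -0.096]
force: [-0.9, -0.8, 2.6]
width: 0.237
```

Contact at the expected height. Release and rise.

```bash

python3 -m inch '[[[0,0,0,0,0,0,30],[0,0,0,0,0,0,40],[0,0,0,0,0,0,50],[0,0,0,0,0,0,50],[0,0,0,0,0,-25,50],[0,0,0,0,0,-40,50],[0,0,0,0,0,-40,50],[0,0,0,0,0,-20,50]]]'
python3 -m inch '[[[0,0,0,-30,30,0,50],[0,0,0,-40,30,0,50],[0,0,0,-40,30,0,50],[0,0,0,-40,30,0,50],[0,0,0,-30,30,0,50],[0,0,0,0,0,0,50],[0,0,0,0,0,0,50],[0,0,0,0,0,0,50]]]'
python3 - <<'E'
from h import *
shot("side","d4",(290,130,480,380),2.4)
shot("scene","s4",(160,110,410,450),1.76)
shot("wrist","w25")
delta([.5,.1,.26])
E
```

```text
clock: 36.2
tcp_pos: [0.6205, 0.2854, 0.2748]
orientation: [-3.139, -0.006, -0.096]
force: [0.3, 0.3, 0.4]
width: 0.588
clock: 37.0
tcp_pos: [0.4264, 0.1532, 0.2707]
orientation: [-3.141, -0.002, -0.096]
force: [-1.0, 0.4, 0.7]
width: 0.583
clk 37.15 tcp [0.4262 0.1533 0.2702] ori [-3.1413e+00 -5.0000e-04 -9.5600e-02] w 0.585 F [-0.1  0.   1.8]
tool mm [78.5 46.  10.2]
```

View pics/d4c.png

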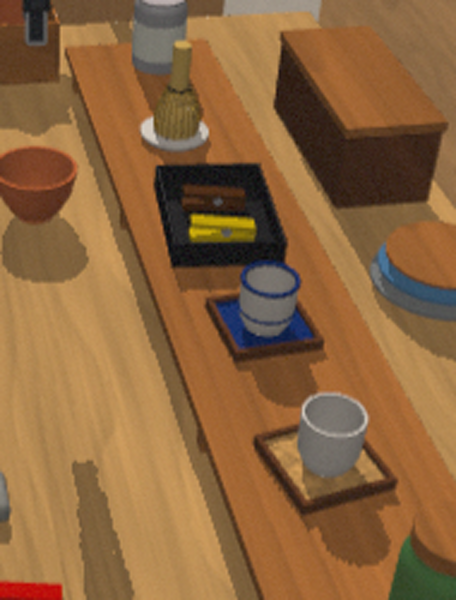

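View pics/s4c.png

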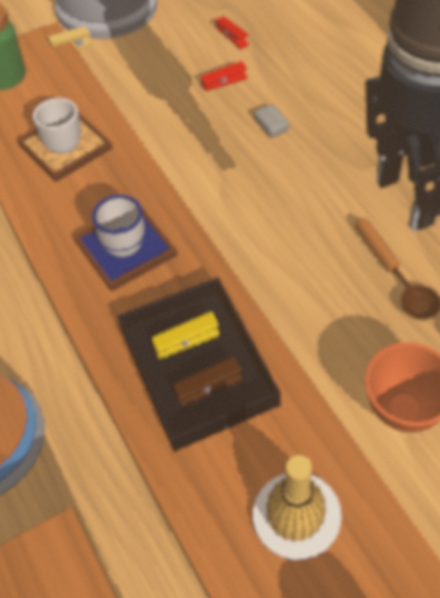

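View pics/w25.png

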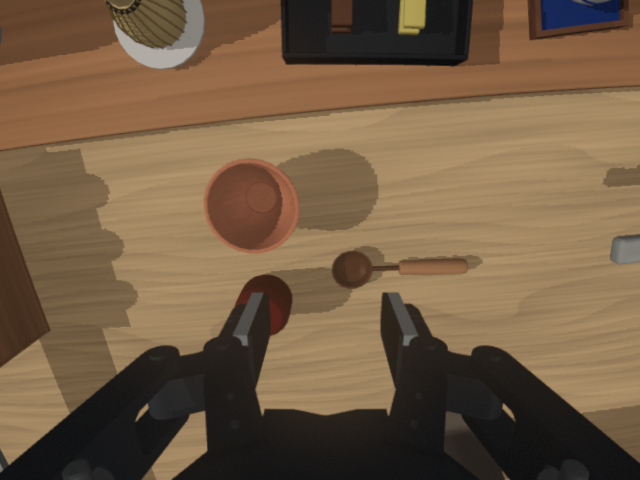

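```bash
python3 - <<'E'
from h import *
np.set_printoptions(precision=4,suppress=True)
D=arm.camera_params("side");S=arm.camera_params("scene")
def f(d,s): return tri(D,(290+d[0]/2.4,130+d[1]/2.4),S,(160+s[0]/1.76,110+s[1]/1.76))
print('whisk top',f((182,46),(299,464)))
print('plain rim',f((334,413),(57,110)),'blue rim',f((270,279),(120,213)))
print('bowl',onz(S,(393,326),.066), proj(S,[[.438,.2254,.066]]))
a=cv2.imread('pics/scene0.png');b=cv2.imread('pics/s4.png')
print('bowl diff',np.abs(a[300:355,365:420].astype(int)-b[300:355,365:420]).mean())
E
```

```text
whisk top (array([0.6191, 0.2837, 0.1823]), np.float64(0.0021333662513496167))
plain rim (array([ 0.6164, -0.2902,  0.1226]), np.float64(0.003417740426724355)) blue rim (array([ 0.6186, -0.0953,  0.1203]), np.float64(0.0042494161296435734))
bowl [0.4385 0.228  0.066 ] [[392.3677 324.7915]]
bowl diff 4.841322314049587
```

All heights and positions match the targets: whisk top 0.182 (expected 0.184), cup rims 0.120 to 0.123 (expected 0.122). Handing in.

```bash
python3 -c "
from station import arm
print(arm.sign_off())"
```

```text
the job is handed in; nothing more can be done
None
```

I put all five tea things away on the low shelf and handed the job in after about 37 s of robot time. Sign-off gave no verdict.

- **Clips:** The pale and dark clips lie flat, side by side on the caddy floor, as seen in the wrist, side and scene views. I judged them flat by eye and did not measure their tilt.
- **Cups:** The plain cup is in the cork tray and the blue-rimmed cup in the blue tray, each within about 2 mm of the centre in the wrist view. Their rims measure 0.123 m and 0.120 m, where 0.122 m is expected. I set both down by contact force, about 7 N on the wrist, before letting go.
- **Whisk:** It stands over the stem about 1–2 mm off centre. Its top measures 0.182 m, where 0.184 m is expected.
- **Tea bowl and gripper:** The bowl looks unmoved, at the same place in the scene image as at the start. The gripper is open, empty and clear of everything.

**Disagreements between views:** The camera estimates differed by up to about 10 mm in y for the caddy, the holder and the blue tray. I used averages and re-checked after each placing.

**Pale clip choice:** I took the yellow clip at scene pixel (248, 162) as the pale clip because it lay flat and loose on the table. The straw-coloured one at (200, 130) is nearer to light bamboo in colour. I left it because it sits at z ≈ 0.07 across the shelf edge and looks clamped there, so it is not loose. This is the one identification I could not settle by both colour and position.

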